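Fetch the nested sauce cups from behind the bottle and shaker

TASK

Clear the sauce bottle and the square shaker off the white cutting board and stand both in the side tray, then fetch the two nested steel cups from behind them, pull them apart and set the large cup in the middle of the large saucer and the small cup in the middle of the small saucer. Only when both cups are on their saucers, put the bottle back in the middle of the round mat and the shaker back in the middle of the square mat. Set everything down upright without dropping or tipping it, and leave the lidded jar where it is.

Things in the scene. Friction and masses are not known exactly. Their poses are not given: they have to be found in the camera images.
- bottle: Orange squeeze sauce bottle, round, 52 mm in diameter for its lower 122 mm, white conical nozzle above, 152 mm high in all, about 0.3 kg. Loose, starts upright on the round mat. Origin: centre of its underside, z up.
- shaker: Grey square shaker with a steel top, 48 x 48 mm and 150 mm high, about 0.32 kg. Loose, starts upright on the square mat, about parallel to it. Origin: centre of its underside, z up, x and y square to its sides.
- large_cup: Larger, lower steel cup of the nested pair: open, tapered, round, 60 mm high, 50 mm across at the foot, 62 mm at the rim, wall 3 mm, inner floor 5 mm up, about 0.16 kg. Loose, starts upright on the white cutting board (top 10 mm above the table), further from the robot than bottle and shaker, with the small cup standing in it. Origin: centre of its underside, z up.
- small_cup: Smaller, taller steel cup: open, tapered, round, 88 mm high, 38 mm across at the foot, 50 mm at the rim, wall 3 mm, about 0.09 kg. Loose, starts standing inside the large cup on its inner floor, so that its top 33 mm stick out above the large cup's rim; it lifts straight out (2 to 4 mm play all round). Origin: centre of its underside, z up.
- round_mat: Round brown cork mat, 68 mm in diameter, 4 mm thick, fixed on the white cutting board: the bottle's place. Origin: centre of its underside (10 mm above the table), so its top is 4 mm above the origin. Its y axis runs about along the line between the two mats (120 mm apart), either way round.
- square_mat: Square brown cork mat, 62 x 62 mm, 4 mm thick, fixed on the white cutting board beside the round mat: the shaker's place. Origin: centre of its underside (10 mm above the table), top 4 mm above it; x and y square to its sides, its y axis about along the line between the two mats (120 mm apart).
- tray: Shallow open aluminium tray, the side area, fixed to the left or right of the cutting board: 240 mm along its x, 150 mm along its y, rim 22 mm high, walls and floor 4 mm thick. Origin: centre of its underside at table height; floor 4 mm above it. Bottle and shaker fit side by side along x (say 60 mm either side of the middle).
- large_saucer: The larger flat round white saucer, 108 mm in diameter, 8 mm thick, with a thin blue line, fixed on a wooden serving board on the side away from the tray. Origin: centre of its underside (12 mm above the table); top face 8 mm above that. The saucers' centres are about 120 mm apart.
- small_saucer: The smaller flat round white saucer, 76 mm in diameter, 8 mm thick, with a thin blue line, fixed on the same wooden serving board. Origin: centre of its underside (12 mm above the table); top face 8 mm above that.
- jar: Bystander: amber glass jar with a steel lid, 56 mm in diameter, 75 mm high, loose on the cutting board behind the cups (about 95 mm beyond them). To be left alone. Origin: centre of its underside.

How it is judged:
By the outcome, as a careful person would: the job done as asked, in the order asked, and still so for the second after the job is handed in, with the robot touching nothing.
It also fails if it takes over 141 s, if anything falls off the work surface, if the arm or the gripper's body presses on something with over 40 N, if the wrist force passes 120 N, or if a joint passes its speed limit or range.

ROBOT

A 6-joint arm with a two-finger parallel gripper is mounted at the origin on the work surface. World frame = base frame: x ahead of the robot, y to its left, z up, the work surface at z = 0. Lengths are in m, angles in rad, forces in N, time in s.
With the tool pointing down it reaches from about 0.325 to 0.9 m from the base axis. Payload 6.1 kg.
Tool frame: the origin (TCP) lies at the very end of the fingers, on their centre line; the grasp point (between the pads) lies 19 mm behind it; z points along the fingers, y is the line along which they close (so a half turn about z gives the same grasp; the last joint's range is limited). The gripper opens to 87 mm and grips with 3 to 60 N. Pads are 19 mm wide; open, the fingers measure 117 mm over their backs; the gripper's body (75 mm by 190 mm) begins 51 mm behind the grasp point.
Start: joints at [-1.44, 0.22, 1.526, -0, 1.395, -0.126], TCP at [0.159, -0.604, 0.223] pointing down, gripper open.
Joint ranges: [-2.98, 2.98], [-0.91, 2.08], [0.09, 2.57], [-1.24, 4.39], [0.2, 2.65], [-2.68, 2.68]. Speed limits (rad/s): [2.57, 2.57, 3.01, 3.14, 3.14, 3.14].

INTERFACE

Orientations are given as a 3x3 rotation matrix whose columns are the frame's x, y, z axes.
In Python, from station import r gives the robot as it stands.
- The arm moves only by the tool arm_command, never from a script. Its argument "plan" is a list of rows, each an object of numbers: "tx", "ty", "tz": the shift along the world's x, y, z in units of 30 mm (1.0 is 30 mm); "wx", "wy", "wz": the turn, a rotation vector about the world's x, y, z in units of 8 degrees (1.0 is 8 degrees). In form: [{"tx": .., "ty": .., "tz": .., "wx": .., "wy": .., "wz": ..}, ...]. A call has 1 to 12 rows; each row is the pose to reach, as a shift and turn from the pose commanded when the call began; what a row does not reach only later rows make up. A row lasts 1/8 s, in which the tool goes at most 62.5 mm and 10.7 degrees, less where a joint would pass 70% of its speed; a pose out of reach is approached as far as the arm can. A call with a gripper value outside its range is refused whole. "gripper" is the opening, from 0 (shut) to 1 (fully open), set as the call begins (left out, the last holds). The fingers move at their own pace and stop on an object; the grip force is fixed at half the most. Time passes only in rows, so rows that repeat a pose let the fingers close. It gives the time, the measured TCP pose, the force, the opening and the grip force at its end, in the units of the state.
- r.get_state(): the state, without advancing time (a new reading comes with each control period).
- r.snapshot(name): name is "side" or "top" or "wrist"; returns the picture (480x640x3 uint8, red, green, blue); there is no depth.
- r.calibration(name): a dict with "K" (3x3 intrinsics, pixels), "R" (3x3) and "t" (3): a world point X has camera coordinates R X + t; the wrist camera has in their place "tool_from_camera" (4x4, takes a point from camera to tool coordinates, whose origin is the TCP and whose axes are the flange's). Camera axes: x right, y down, z forward; pixel columns grow to the right and rows downward; lengths in m; the calibration is good to about 2 mm. A picture is of the moment at which its call begins: read the wrist's pose just before it. calibration takes no time and is no camera call.
- r.close_job(): hands the job in; it is judged then, once.
The state is a dict: "time_s": time; "q": joint angles; "qvel": joint speeds; "tau": joint torques, N m; "ee_pos": TCP position; "orientation": TCP orientation; "ft_force": force on the tool from outside, world axes, zero at the start; "wrist_torque": the same for the moment, N m; "grip_width": finger opening in m; "grip_force": force on a finger pad.
Only numpy, scipy, OpenCV 4.12 (cv2) and the standard library are available. Lean on these libraries where they do the work, as an engineer would, in place of code of your own. Each camera call takes 0.05 s, during which the arm holds its last target. There are 200 camera calls.

## Working session

There is one attempt and no reset: what is moved stays moved. The work goes in short steps, Python scripts to look and compute and a tool call to move; the robot and the scene stay as the last step left them, time stands still between calls to the robot, and variables do not carry over. Pictures are saved under pics/ and viewed, at most 14 in all, crops included, and the job is handed in when it is done.

Besides the shell and the picture viewer there is one more tool, called after "Call:" as name(argument=value, ...) on one line, values as JSON. arm_command: Moves the arm, as the interface text tells. Its arguments: {"type":"object","properties":{"plan":{"type":"array","items":{"type":"object","properties":{"tx":{"type":"number"},"ty":{"type":"number"},"tz":{"type":"number"},"wx":{"type":"number"},"wy":{"type":"number"},"wz":{"type":"number"}}}},"gripper":{"type":"number"}},"required":["plan"]}

```bash
mkdir -p pics; ls; python3 - <<'E'
from station import r
import cv2
for n in("top","side"):
    cv2.imwrite(f"pics/{n}0.png",r.snapshot(n)[:,:,::-1]); c=r.calibration(n); print(n,c)
print(r.calibration("wrist")); s=r.get_state(); print(s["time_s"],s["ee_pos"],s["orientation"],s["grip_width"])
E
```

```text
pics
top {'K': array([[534.54108801,   0.        , 317.88098526],
       [  0.        , 534.54108801, 236.89218392],
       [  0.        ,   0.        ,   1.        ]]), 'R': array([[-1.34208856e-02, -9.99907818e-01, -2.05811598e-03],
       [-9.85105234e-01,  1.35750297e-02, -1.71415861e-01],
       [ 1.71427998e-01, -2.73091832e-04, -9.85196613e-01]]), 't': array([0.04131592, 0.53199336, 0.822158  ])}
side {'K': array([[454.00418861,   0.        , 317.72731216],
       [  0.        , 454.00418861, 239.15033657],
       [  0.        ,   0.        ,   1.        ]]), 'R': array([[ 0.7879981 , -0.61541013, -0.01814821],
       [-0.47863413, -0.59379087, -0.64677799],
       [ 0.38725749,  0.51834618, -0.76246238]]), 't': array([-0.40555873,  0.30589229,  0.55314243])}
{'K': array([[393.05481454,   0.        , 322.47576381],
       [  0.        , 393.05481454, 242.76708609],
       [  0.        ,   0.        ,   1.        ]]), 'tool_from_camera': array([[-4.52734602e-04, -9.57117323e-01, -2.89700234e-01,
         7.88013398e-02],
       [ 9.99999863e-01, -3.57699280e-04, -3.80995077e-04,
        -4.48455860e-05],
       [ 2.61031423e-04, -2.89700367e-01,  9.57117354e-01,
        -1.61528990e-01],
       [ 0.00000000e+00,  0.00000000e+00,  0.00000000e+00,
         1.00000000e+00]])}
0.1 [ 0.15865786 -0.6039575   0.22155987] [[ 9.67209402e-01  2.53980163e-01 -2.23807702e-04]
 [ 2.53980169e-01 -9.67207923e-01  1.70495196e-03]
 [ 2.16555392e-04 -1.70588828e-03 -9.99998522e-01]] 0.08716304933735725
```

View pics/top0.png

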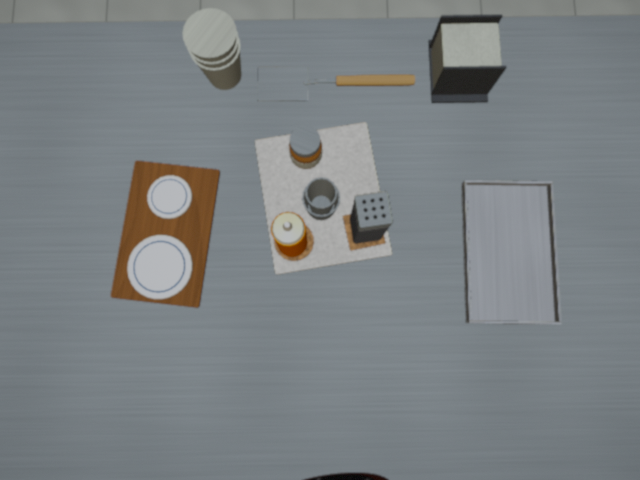

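View pics/side0.png

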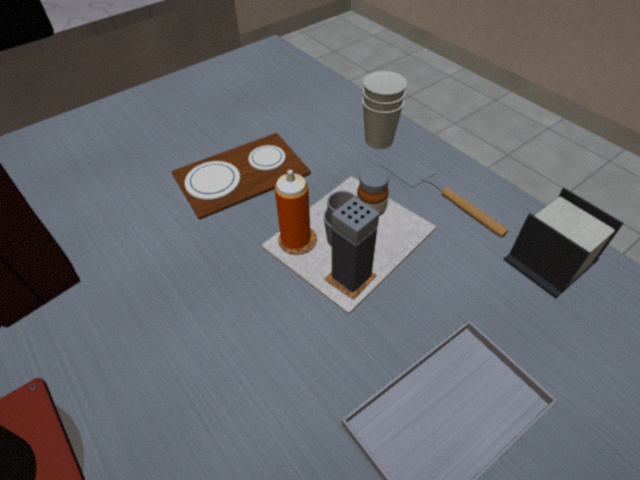

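The top view shows the tray on the right (outer rim about 463–560, 181–324). The saucers are on the left, large at (160,267) and small at (169,197). The bottle is near (291,235), the shaker near (370,215), the cups near (321,198) and the jar near (305,148). I'll crop for finer readings.

```bash
cat > h.py <<'E'
import numpy as np,cv2
from station import r
def p2w(name,uv,z,st=None):
    c=r.calibration(name)
    if name=="wrist":
        T=np.eye(4);T[:3,:3]=st["orientation"];T[:3,3]=st["ee_pos"];M=T@c["tool_from_camera"];R=M[:3,:3];o=M[:3,3]
    else: R=np.array(c["R"]).T;o=-R@c["t"]
    d=R@np.linalg.inv(c["K"])@np.array([uv[0],uv[1],1.]);return o+d*(z-o[2])/d[2]
def w2p(name,X):
    c=r.calibration(name);p=c["K"]@(c["R"]@np.array(X)+c["t"]);return p[:2]/p[2]
E
python3 - <<'E'
from h import *
i=cv2.imread("pics/top0.png")
cv2.imwrite("pics/c0.png",cv2.resize(i[115:275,255:395],None,fx=3.7,fy=3.7,interpolation=cv2.INTER_CUBIC))
for n,uv,z in [("tray",(463,181),.022),("",(551,181),.022),("",(560,324),.022),("",(467,324),.022),("LS",(160,267),.02),("SS",(169,197),.02),("bottle nozzle",(287.5,226),.162),("bot base front",(293,257),.014),("shaker top",(373,210),.164),("cup",(321,190),.1)]:
    print(n,p2w("top",uv,z).round(4))
E
```

```text
tray [ 0.6297 -0.2138  0.022 ]
 [ 0.6276 -0.3632  0.022 ]
 [ 0.3879 -0.3567  0.022 ]
 [ 0.3899 -0.206   0.022 ]
LS [0.49   0.2965 0.02  ]
SS [0.6092 0.2857 0.02  ]
bottle nozzle [0.5285 0.0767 0.162 ]
bot base front [0.5045 0.0762 0.014 ]
shaker top [ 0.5494 -0.0442  0.164 ]
cup [0.5966 0.0283 0.1   ]
```

View pics/c0.png

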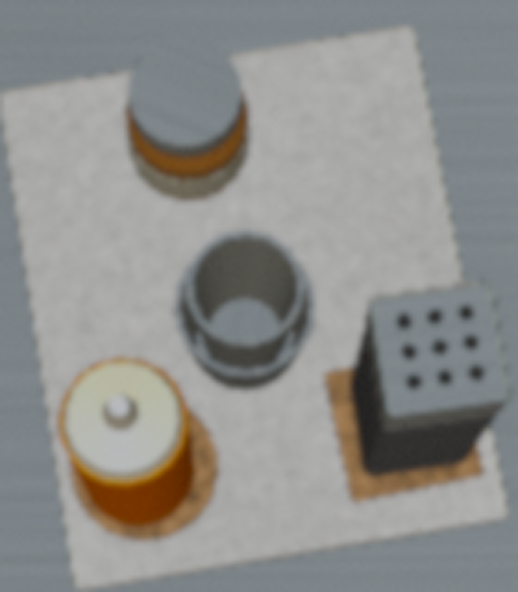

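The crop shows the shaker top centred at about (373.6,209.6) in full-image pixels, with a yaw near +7°. The square mat is turned a bit further, and the cups are concentric around (321,195). I'll move above the shaker now and check with the wrist camera.

Call:
arm_command(plan=[{"tx": 13,"ty": 18.6,"tz": 1,"wz": -1},{"tx": 13,"ty": 18.6,"tz": 1,"wz": -1},{"tx": 13,"ty": 18.6,"tz": 1,"wz": -1},{"tx": 13,"ty": 18.6,"tz": 1,"wz": -1},{"tx": 13,"ty": 18.6,"tz": 1,"wz": -1},{"tx": 13,"ty": 18.6,"tz": 1,"wz": -1},{"tx": 13,"ty": 18.6,"tz": 1,"wz": -1},{"tx": 13,"ty": 18.6,"tz": 1,"wz": -1},{"tx": 13,"ty": 18.6,"tz": 1,"wz": -1},{"tx": 13,"ty": 18.6,"tz": 1,"wz": -1},{"tx": 13,"ty": 18.6,"tz": 1,"wz": -1},{"tx": 13,"ty": 18.6,"tz": 1,"wz": -1}], gripper=1)

```text
invalid input at $.plan[0]: expected keys tx, ty, tz, wx, wy, wz
```

```bash
python3 - <<'E'
from h import *
s=r.get_state();print(s["time_s"],s["ee_pos"],s["orientation"],s["q"])
cv2.imwrite("pics/w1.png",r.snapshot("wrist")[:,:,::-1])
import json;json.dump({k:np.array(s[k]).tolist() for k in("ee_pos","orientation")},open("w1.json","w"))
for n,uv,z in [("bot",(287.2,224.5),.166),("rmat",(293.6,240.4),.014),("sh",(373.6,209.6),.164),("smat",(255+404.5/3.7,115+421/3.7),.014)]: print(n,p2w("top",uv,z).round(4))
E
```

```text
0.1 [ 0.15865786 -0.6039575   0.22155987] [[ 9.67209402e-01  2.53980163e-01 -2.23807702e-04]
 [ 2.53980169e-01 -9.67207923e-01  1.70495196e-03]
 [ 2.16555392e-04 -1.70588828e-03 -9.99998522e-01]] [-1.44010947e+00  2.21131948e-01  1.52748965e+00  2.86336398e-07
  1.39469064e+00 -1.26106531e-01]
bot [0.5298 0.0769 0.166 ]
rmat [0.5326 0.075  0.014 ]
sh [ 0.55   -0.0451  0.164 ]
smat [ 0.5509 -0.0446  0.014 ]
```

View pics/w1.png

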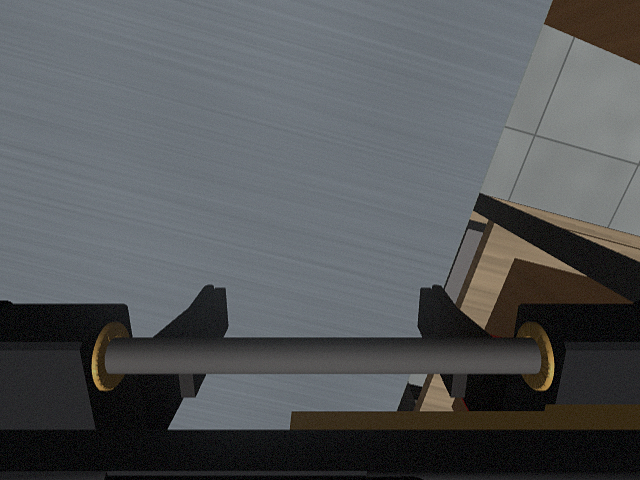

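The move was refused because every row needs all six keys. This wrist view is from the start pose and shows only the table and the fingers.

Call:
arm_command(plan=[{"tx": 13,"ty": 18.6,"tz": 1,"wx": 0,"wy": 0,"wz": -1},{"tx": 13,"ty": 18.6,"tz": 1,"wx": 0,"wy": 0,"wz": -1},{"tx": 13,"ty": 18.6,"tz": 1,"wx": 0,"wy": 0,"wz": -1},{"tx": 13,"ty": 18.6,"tz": 1,"wx": 0,"wy": 0,"wz": -1},{"tx": 13,"ty": 18.6,"tz": 1,"wx": 0,"wy": 0,"wz": -1},{"tx": 13,"ty": 18.6,"tz": 1,"wx": 0,"wy": 0,"wz": -1},{"tx": 13,"ty": 18.6,"tz": 1,"wx": 0,"wy": 0,"wz": -1},{"tx": 13,"ty": 18.6,"tz": 1,"wx": 0,"wy": 0,"wz": -1},{"tx": 13,"ty": 18.6,"tz": 1,"wx": 0,"wy": 0,"wz": -1},{"tx": 13,"ty": 18.6,"tz": 1,"wx": 0,"wy": 0,"wz": -1},{"tx": 13,"ty": 18.6,"tz": 1,"wx": 0,"wy": 0,"wz": -1},{"tx": 13,"ty": 18.6,"tz": 1,"wx": 0,"wy": 0,"wz": -1}], gripper=1)

```text
time_s: 1.65
ee_pos: [0.55, -0.043, 0.2522]
orientation: [[0.993, 0.122, -0.0], [0.122, -0.993, 0.001], [0.0, -0.001, -1.0]]
ft_force: [-0.5, -0.1, 0.6]
grip_width: 0.0867
grip_force: 0.0
```

```bash
python3 - <<'E'
from h import *
s=r.get_state();print(s["time_s"],s["ee_pos"],s["orientation"],s["q"])
cv2.imwrite("pics/w2.png",r.snapshot("wrist")[:,:,::-1])
import json;json.dump({k:np.array(s[k]).tolist() for k in("ee_pos","orientation")},open("w2.json","w"))
E
```

```text
1.65 [ 0.54997289 -0.04300917  0.25223492] [[ 9.92512806e-01  1.22140595e-01 -7.21124125e-05]
 [ 1.22140608e-01 -9.92512363e-01  9.38878154e-04]
 [ 4.31026750e-05 -9.40656445e-04 -9.99999557e-01]] [-2.21576042e-01  2.64559977e-02  1.68311462e+00  9.08778887e-04
  1.43229878e+00  1.22664832e+00]
```

View pics/w2.png

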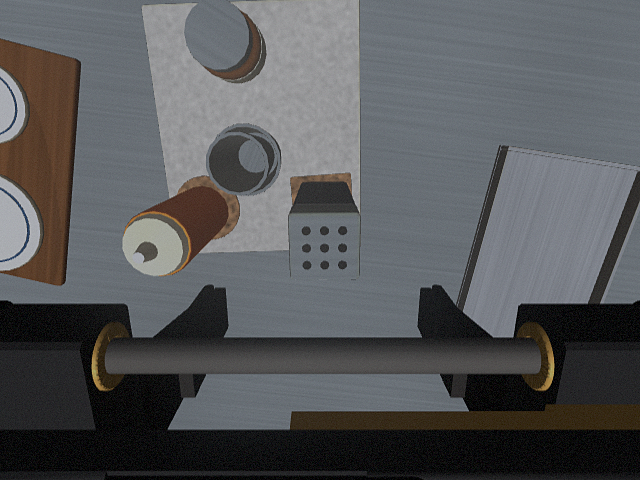

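The shaker top is centred at (324.5,248) and square to the tool. The nested cups are near (244,160) and the bottle top is at (156,247).

```bash
python3 - <<'E'
from h import *
import json;s=json.load(open("w2.json"))
for n,uv,z in [("sh",(324.5,248),.164),("nozzle",(140,254),.166),("cup smallrim",(245,160),.10)]: print(n,p2w("wrist",uv,z,s).round(4))
E
```

```text
sh [ 0.5497 -0.0443  0.164 ]
nozzle [0.5312 0.077  0.166 ]
cup smallrim [0.5938 0.0238 0.1   ]
```

Call:
arm_command(plan=[{"tx": 0,"ty": -0.05,"tz": -1,"wx": 0,"wy": 0,"wz": 0},{"tx": 0,"ty": -0.05,"tz": -2,"wx": 0,"wy": 0,"wz": 0},{"tx": 0,"ty": -0.05,"tz": -3,"wx": 0,"wy": 0,"wz": 0},{"tx": 0,"ty": -0.05,"tz": -4,"wx": 0,"wy": 0,"wz": 0},{"tx": 0,"ty": -0.05,"tz": -4.6,"wx": 0,"wy": 0,"wz": 0},{"tx": 0,"ty": -0.05,"tz": -4.9,"wx": 0,"wy": 0,"wz": 0},{"tx": 0,"ty": -0.05,"tz": -4.9,"wx": 0,"wy": 0,"wz": 0}])

```text
time_s: 2.58
ee_pos: [0.5486, -0.0483, 0.1055]
orientation: [[0.993, 0.116, -0.0], [0.116, -0.993, 0.0], [-0.0, -0.0, -1.0]]
ft_force: [0.1, -0.8, -0.1]
grip_width: 0.087
grip_force: 0.0
```

Call:
arm_command(plan=[{"tx": 0,"ty": 0,"tz": 0,"wx": 0,"wy": 0,"wz": 0},{"tx": 0,"ty": 0,"tz": 0,"wx": 0,"wy": 0,"wz": 0},{"tx": 0,"ty": 0,"tz": 0,"wx": 0,"wy": 0,"wz": 0},{"tx": 0,"ty": 0,"tz": 0,"wx": 0,"wy": 0,"wz": 0},{"tx": 0,"ty": 0,"tz": 0,"wx": 0,"wy": 0,"wz": 0},{"tx": 0,"ty": 0,"tz": 0,"wx": 0,"wy": 0,"wz": 0},{"tx": 0,"ty": 0,"tz": 0,"wx": 0,"wy": 0,"wz": 0},{"tx": 0,"ty": 0,"tz": 0,"wx": 0,"wy": 0,"wz": 0}], gripper=0)

```text
time_s: 3.58
ee_pos: [0.5488, -0.0478, 0.1057]
orientation: [[0.993, 0.117, 0.0], [0.117, -0.993, 0.0], [0.0, -0.0, -1.0]]
ft_force: [-1.3, 1.9, 3.5]
grip_width: 0.048
grip_force: 29.9
```

Call:
arm_command(plan=[{"tx": 0,"ty": 0,"tz": 0.3,"wx": 0,"wy": 0,"wz": 0},{"tx": 0,"ty": 0,"tz": 1.0,"wx": 0,"wy": 0,"wz": 0},{"tx": 0.1,"ty": -0.7,"tz": 1.6,"wx": 0,"wy": 0,"wz": 0},{"tx": 0.2,"ty": -1.7,"tz": 1.8,"wx": 0,"wy": 0,"wz": -0.2},{"tx": 0.3,"ty": -2.8,"tz": 1.8,"wx": 0,"wy": 0,"wz": -0.4},{"tx": 0.4,"ty": -4.0,"tz": 1.8,"wx": 0,"wy": 0,"wz": -0.6},{"tx": 0.5,"ty": -5.2,"tz": 1.8,"wx": 0,"wy": 0,"wz": -0.8},{"tx": 0.6,"ty": -6.3,"tz": 1.8,"wx": 0,"wy": 0,"wz": -1},{"tx": 0.7,"ty": -7.2,"tz": 1.8,"wx": 0,"wy": 0,"wz": -1},{"tx": 0.7,"ty": -7.8,"tz": 1.8,"wx": 0,"wy": 0,"wz": -1},{"tx": 0.7,"ty": -8.0,"tz": 1.6,"wx": 0,"wy": 0,"wz": -1},{"tx": 0.7,"ty": -8.0,"tz": 1.4,"wx": 0,"wy": 0,"wz": -1}])

```text
time_s: 5.08
ee_pos: [0.5694, -0.2879, 0.1469]
orientation: [[1.0, -0.023, -0.001], [-0.023, -1.0, 0.001], [-0.001, -0.001, -1.0]]
ft_force: [-0.5, 0.8, -3.7]
grip_width: 0.0478
grip_force: 29.9
```

Call:
arm_command(plan=[{"tx": 0,"ty": 0,"tz": -0.5,"wx": 0,"wy": 0,"wz": 0},{"tx": 0,"ty": 0,"tz": -1.0,"wx": 0,"wy": 0,"wz": 0},{"tx": 0,"ty": 0,"tz": -1.35,"wx": 0,"wy": 0,"wz": 0},{"tx": 0,"ty": 0,"tz": -1.55,"wx": 0,"wy": 0,"wz": 0},{"tx": 0,"ty": 0,"tz": -1.65,"wx": 0,"wy": 0,"wz": 0},{"tx": 0,"ty": 0,"tz": -1.7,"wx": 0,"wy": 0,"wz": 0},{"tx": 0,"ty": 0,"tz": -1.7,"wx": 0,"wy": 0,"wz": 0},{"tx": 0,"ty": 0,"tz": -1.7,"wx": 0,"wy": 0,"wz": 0}])

```text
time_s: 6.08
ee_pos: [0.57, -0.2882, 0.097]
orientation: [[1.0, -0.023, 0.001], [-0.023, -1.0, -0.0], [0.001, 0.0, -1.0]]
ft_force: [0.1, -0.1, -2.4]
grip_width: 0.048
grip_force: 29.9
```

Call:
arm_command(plan=[{"tx": 0,"ty": 0,"tz": -0.05,"wx": 0,"wy": 0,"wz": 0},{"tx": 0,"ty": 0,"tz": -0.05,"wx": 0,"wy": 0,"wz": 0},{"tx": 0,"ty": 0,"tz": -0.05,"wx": 0,"wy": 0,"wz": 0}])

```text
time_s: 6.45
ee_pos: [0.5701, -0.2881, 0.0956]
orientation: [[1.0, -0.022, 0.001], [-0.022, -1.0, -0.0], [0.001, 0.0, -1.0]]
ft_force: [0.1, 0.1, 2.9]
grip_width: 0.0481
grip_force: 29.9
```

Call:
arm_command(plan=[{"tx": 0,"ty": 0,"tz": 0,"wx": 0,"wy": 0,"wz": 0},{"tx": 0,"ty": 0,"tz": 0,"wx": 0,"wy": 0,"wz": 0},{"tx": 0,"ty": 0,"tz": 0,"wx": 0,"wy": 0,"wz": 0},{"tx": 0,"ty": 0,"tz": 0,"wx": 0,"wy": 0,"wz": 0},{"tx": 0,"ty": 0,"tz": 0,"wx": 0,"wy": 0,"wz": 0},{"tx": 0,"ty": 0,"tz": 1,"wx": 0,"wy": 0,"wz": 0},{"tx": 0,"ty": 0,"tz": 2.5,"wx": 0,"wy": 0,"wz": 0},{"tx": 0,"ty": 0,"tz": 4,"wx": 0,"wy": 0,"wz": 0},{"tx": 0,"ty": 0,"tz": 5,"wx": 0,"wy": 0,"wz": 0}], gripper=1)

```text
time_s: 7.58
ee_pos: [0.5704, -0.2884, 0.248]
orientation: [[1.0, -0.022, 0.003], [-0.022, -1.0, -0.002], [0.003, 0.002, -1.0]]
ft_force: [0.1, 0.5, 0.4]
grip_width: 0.0871
grip_force: 0.0
```

Call:
arm_command(plan=[{"tx": -0.1,"ty": 1,"tz": 0,"wx": 0,"wy": 0,"wz": 0},{"tx": -0.3,"ty": 2.6,"tz": 0,"wx": 0,"wy": 0,"wz": 0},{"tx": -0.5,"ty": 4.4,"tz": 0,"wx": 0,"wy": 0,"wz": 0},{"tx": -0.7,"ty": 6.4,"tz": 0,"wx": 0,"wy": 0,"wz": 0},{"tx": -0.9,"ty": 8.4,"tz": 0,"wx": 0,"wy": 0,"wz": 0},{"tx": -1.1,"ty": 10.2,"tz": 0,"wx": 0,"wy": 0,"wz": 0},{"tx": -1.3,"ty": 11.5,"tz": 0,"wx": 0,"wy": 0,"wz": 0},{"tx": -1.3,"ty": 12.17,"tz": 0,"wx": 0,"wy": 0,"wz": 0},{"tx": -1.3,"ty": 12.17,"tz": -0.5,"wx": 0,"wy": 0,"wz": 0},{"tx": -1.3,"ty": 12.17,"tz": -1,"wx": 0,"wy": 0,"wz": 0}])

```text
time_s: 8.82
ee_pos: [0.5305, 0.0765, 0.2137]
orientation: [[1.0, -0.022, -0.001], [-0.022, -1.0, -0.0], [-0.001, 0.0, -1.0]]
ft_force: [0.3, -0.4, 0.1]
grip_width: 0.0873
grip_force: 0.0
```

Call:
arm_command(plan=[{"tx": 0,"ty": 0,"tz": -1,"wx": 0,"wy": 0,"wz": 0},{"tx": 0,"ty": 0,"tz": -2,"wx": 0,"wy": 0,"wz": 0},{"tx": 0,"ty": 0,"tz": -3,"wx": 0,"wy": 0,"wz": 0},{"tx": 0,"ty": 0,"tz": -3.5,"wx": 0,"wy": 0,"wz": 0},{"tx": 0,"ty": 0,"tz": -3.7,"wx": 0,"wy": 0,"wz": 0},{"tx": 0,"ty": 0,"tz": -3.7,"wx": 0,"wy": 0,"wz": 0},{"tx": 0,"ty": 0,"tz": -3.7,"wx": 0,"wy": 0,"wz": 0}])

```text
time_s: 9.7
ee_pos: [0.5317, 0.077, 0.1053]
orientation: [[1.0, -0.023, 0.002], [-0.023, -1.0, -0.0], [0.002, -0.0, -1.0]]
ft_force: [0.0, 0.3, 0.0]
grip_width: 0.0871
grip_force: 0.0
```

Call:
arm_command(plan=[{"tx": 0,"ty": 0,"tz": 0,"wx": 0,"wy": 0,"wz": 0},{"tx": 0,"ty": 0,"tz": 0,"wx": 0,"wy": 0,"wz": 0},{"tx": 0,"ty": 0,"tz": 0,"wx": 0,"wy": 0,"wz": 0},{"tx": 0,"ty": 0,"tz": 0,"wx": 0,"wy": 0,"wz": 0},{"tx": 0,"ty": 0,"tz": 0,"wx": 0,"wy": 0,"wz": 0},{"tx": 0,"ty": 0,"tz": 0,"wx": 0,"wy": 0,"wz": 0},{"tx": 0,"ty": 0,"tz": 0,"wx": 0,"wy": 0,"wz": 0},{"tx": 0,"ty": 0,"tz": 0.2,"wx": 0,"wy": 0,"wz": 0},{"tx": 0,"ty": 0,"tz": 0.8,"wx": 0,"wy": 0,"wz": 0},{"tx": 0,"ty": 0,"tz": 1.4,"wx": 0,"wy": 0,"wz": 0},{"tx": -0.3,"ty": 0,"tz": 1.8,"wx": 0,"wy": 0,"wz": 0}], gripper=0)

```text
time_s: 11.08
ee_pos: [0.5227, 0.077, 0.1604]
orientation: [[1.0, -0.023, 0.003], [-0.023, -1.0, -0.0], [0.003, -0.0, -1.0]]
ft_force: [-1.0, -1.0, -3.5]
grip_width: 0.0512
grip_force: 30.0
```

Call:
arm_command(plan=[{"tx": -0.4,"ty": -0.6,"tz": 0,"wx": 0,"wy": 0,"wz": 0},{"tx": -0.7,"ty": -1.6,"tz": 0,"wx": 0,"wy": 0,"wz": 0},{"tx": -1.0,"ty": -2.8,"tz": 0,"wx": 0,"wy": 0,"wz": 0},{"tx": -1.3,"ty": -4.2,"tz": 0,"wx": 0,"wy": 0,"wz": 0},{"tx": -1.6,"ty": -5.7,"tz": 0,"wx": 0,"wy": 0,"wz": 0},{"tx": -1.9,"ty": -7.2,"tz": 0,"wx": 0,"wy": 0,"wz": 0},{"tx": -2.2,"ty": -8.7,"tz": 0,"wx": 0,"wy": 0,"wz": 0},{"tx": -2.4,"ty": -10.1,"tz": 0,"wx": 0,"wy": 0,"wz": 0},{"tx": -2.4,"ty": -11.2,"tz": 0,"wx": 0,"wy": 0,"wz": 0},{"tx": -2.4,"ty": -11.8,"tz": 0,"wx": 0,"wy": 0,"wz": 0},{"tx": -2.4,"ty": -12,"tz": -0.3,"wx": 0,"wy": 0,"wz": 0},{"tx": -2.4,"ty": -12,"tz": -0.8,"wx": 0,"wy": 0,"wz": 0}])

```text
time_s: 12.58
ee_pos: [0.4497, -0.2824, 0.1333]
orientation: [[1.0, -0.022, 0.0], [-0.022, -1.0, 0.0], [0.0, -0.0, -1.0]]
ft_force: [-0.1, 0.3, -2.7]
grip_width: 0.0513
grip_force: 29.9
```

Call:
arm_command(plan=[{"tx": 0,"ty": 0,"tz": -0.5,"wx": 0,"wy": 0,"wz": 0},{"tx": 0,"ty": 0,"tz": -0.9,"wx": 0,"wy": 0,"wz": 0},{"tx": 0,"ty": 0,"tz": -1.15,"wx": 0,"wy": 0,"wz": 0},{"tx": 0,"ty": 0,"tz": -1.25,"wx": 0,"wy": 0,"wz": 0},{"tx": 0,"ty": 0,"tz": -1.3,"wx": 0,"wy": 0,"wz": 0},{"tx": 0,"ty": 0,"tz": -1.3,"wx": 0,"wy": 0,"wz": 0},{"tx": 0,"ty": 0,"tz": -1.3,"wx": 0,"wy": 0,"wz": 0}])

```text
time_s: 13.45
ee_pos: [0.45, -0.2832, 0.0955]
orientation: [[1.0, -0.023, 0.001], [-0.023, -1.0, -0.001], [0.001, 0.001, -1.0]]
ft_force: [-0.7, -1.5, -2.5]
grip_width: 0.0518
grip_force: 30.0
```

Call:
arm_command(plan=[{"tx": 0,"ty": 0,"tz": -0.03,"wx": 0,"wy": 0,"wz": 0},{"tx": 0,"ty": 0,"tz": -0.03,"wx": 0,"wy": 0,"wz": 0}])

```text
time_s: 13.7
ee_pos: [0.4497, -0.2829, 0.0941]
orientation: [[1.0, -0.023, 0.0], [-0.023, -1.0, 0.0], [0.0, -0.0, -1.0]]
ft_force: [1.0, -0.1, -3.5]
grip_width: 0.0513
grip_force: 30.0
```

Call:
arm_command(plan=[{"tx": 0,"ty": 0,"tz": 0,"wx": 0,"wy": 0,"wz": 0},{"tx": 0,"ty": 0,"tz": 0,"wx": 0,"wy": 0,"wz": 0},{"tx": 0,"ty": 0,"tz": 0,"wx": 0,"wy": 0,"wz": 0},{"tx": 0,"ty": 0,"tz": 0,"wx": 0,"wy": 0,"wz": 0},{"tx": 0,"ty": 0,"tz": 0,"wx": 0,"wy": 0,"wz": 0},{"tx": 0,"ty": 0,"tz": 1,"wx": 0,"wy": 0,"wz": 0},{"tx": 0,"ty": 0,"tz": 2.5,"wx": 0,"wy": 0,"wz": 0},{"tx": 0,"ty": 0,"tz": 4,"wx": 0,"wy": 0,"wz": 0},{"tx": 0.3,"ty": 1,"tz": 5,"wx": 0,"wy": 0,"wz": 0},{"tx": 0.8,"ty": 2.6,"tz": 5,"wx": 0,"wy": 0,"wz": 0},{"tx": 1.6,"ty": 4.5,"tz": 5,"wx": 0,"wy": 0,"wz": 0},{"tx": 2.4,"ty": 6.3,"tz": 5,"wx": 0,"wy": 0,"wz": 0}], gripper=1)

```text
time_s: 15.2
ee_pos: [0.5222, -0.0923, 0.2445]
orientation: [[1.0, -0.023, 0.001], [-0.023, -1.0, -0.0], [0.001, 0.0, -1.0]]
ft_force: [0.8, -1.1, -0.5]
grip_width: 0.087
grip_force: 0.0
```

Call:
arm_command(plan=[{"tx": 0.6,"ty": 1.5,"tz": 0,"wx": 0,"wy": 0,"wz": 0},{"tx": 1.2,"ty": 2.9,"tz": 0,"wx": 0,"wy": 0,"wz": 0},{"tx": 1.4,"ty": 3.7,"tz": 0,"wx": 0,"wy": 0,"wz": 0},{"tx": 1.4,"ty": 4.0,"tz": 0,"wx": 0,"wy": 0,"wz": 0},{"tx": 1.4,"ty": 4.0,"tz": 0,"wx": 0,"wy": 0,"wz": 0},{"tx": 1.4,"ty": 4.0,"tz": 0,"wx": 0,"wy": 0,"wz": 0}])

```text
time_s: 15.95
ee_pos: [0.5635, 0.025, 0.2442]
orientation: [[1.0, -0.024, -0.0], [-0.024, -1.0, -0.0], [-0.0, 0.0, -1.0]]
ft_force: [0.9, -0.1, 0.3]
grip_width: 0.0869
grip_force: 0.0
```

```bash
python3 - <<'E'
from h import *
s=r.get_state();print(s["time_s"],s["ee_pos"],s["orientation"],s["ft_force"])
w=r.snapshot("wrist")[:,:,::-1];t=r.snapshot("top")[:,:,::-1]
cv2.imwrite("pics/w3.png",w);cv2.imwrite("pics/t3.png",t)
import json;json.dump({k:np.array(s[k]).tolist() for k in("ee_pos","orientation")},open("w3.json","w"))
E
```

```text
15.95 [0.56353053 0.0250262  0.2441577 ] [[ 9.99722573e-01 -2.35536490e-02 -5.33429631e-05]
 [-2.35536692e-02 -9.99722487e-01 -4.16113663e-04]
 [-4.35271646e-05  4.17254644e-04 -9.99999912e-01]] [ 0.91070488 -0.10644709  0.34868516]
```

View pics/w3.png

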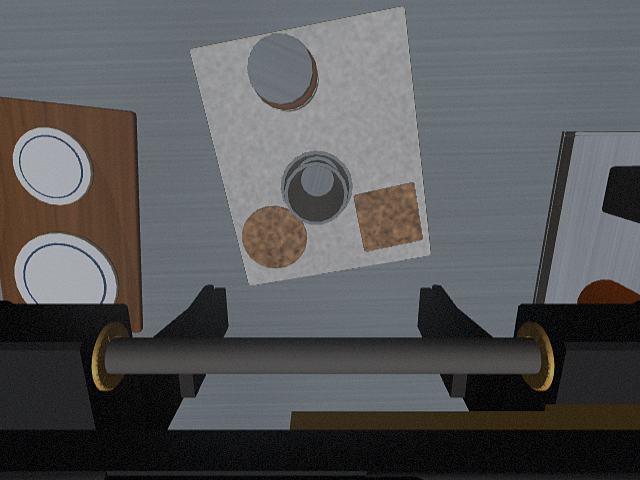

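The mats are now clear: round mat at (274.5,237), square mat corners near (355,197), (413,182), (423,238) and (363,251). The cups are at (316,188), the small saucer at (52,166) and the large saucer at about (65,282). I'll enlarge this area.

```bash
python3 - <<'E'
import cv2
i=cv2.imread("pics/w3.png");cv2.imwrite("pics/c3.png",cv2.resize(i[140:290,235:435],None,fx=4,fy=4,interpolation=cv2.INTER_CUBIC))
E
```

```text
(no output)
```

View pics/c3.png

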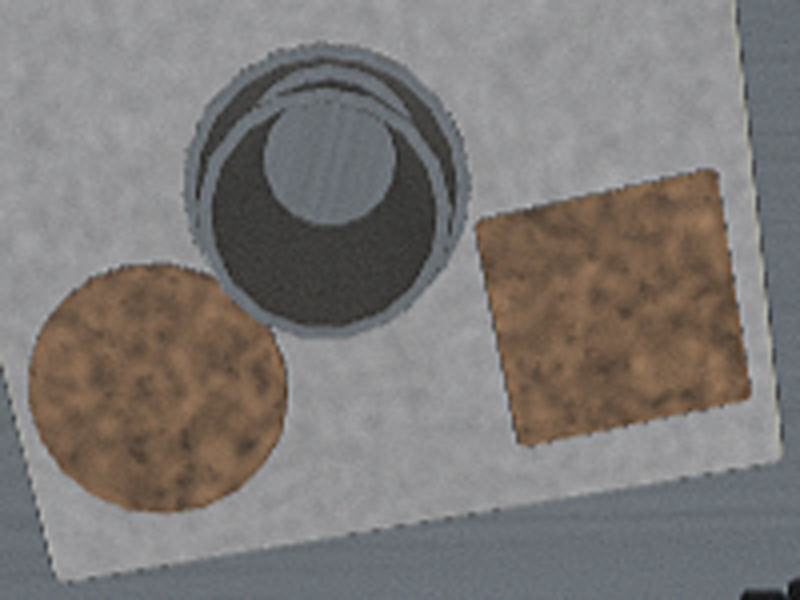

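The crop shows the small rim centred at (325,213), the large rim at (326.5,181), and the round mat at (158.5,388.5). The square mat corners are (476,219), (715,169), (750,398) and (520,446).

```bash
python3 - <<'E'
from h import *
import json;s=json.load(open("w3.json"))
f=lambda u,v:(235+(u-1.5)/4,140+(v-1.5)/4)
P=lambda n,uv,z:print(n,p2w("wrist",uv,z,s).round(4))
P("small",f(325,213),.103);P("large",f(326.5,181),.07);P("rm",f(158.5,388.5),.014)
c=np.array([p2w("wrist",f(*q),.014,s)[:2] for q in[(476,219),(715,169),(750,398),(520,446)]]);print("sm",c.mean(0),np.degrees([np.arctan2(*(d)[::-1]) for d in (c[0]-c[3],c[1]-c[2],c[0]-c[1],c[3]-c[2])]))
P("SSw",(52.5,166),.02)
# white blobs, top and wrist
for n,img in(("top","t3"),("wrist","w3")):
    i=cv2.imread(f"pics/{img}.png");h=cv2.cvtColor(i,cv2.COLOR_BGR2HSV)
    b=i.astype(int);m=((b[:,:,2]-b[:,:,0])>25).astype(np.uint8)*255  # wood
    k,_=cv2.findContours(m,cv2.RETR_CCOMP,cv2.CHAIN_APPROX_NONE)
    for q in k:
        if len(q)>60 and cv2.contourArea(q)>700:
            e=cv2.fitEllipse(q)
            print(n,e[0],e[1],p2w(n,e[0],.02,s).round(4),p2w(n,e[0],.014,s).round(4))
E
```

```text
small [0.5912 0.0293 0.103 ]
large [0.5925 0.0295 0.07  ]
rm [0.5315 0.0756 0.014 ]
sm [ 0.54934595 -0.04219401] [ 10.78032445  11.04158541 100.5757129  101.07623469]
SSw [0.6095 0.285  0.02  ]
top (526.578369140625, 283.86968994140625) (33.5660285949707, 70.01753234863281) [ 0.4538 -0.3085  0.02  ] [ 0.4542 -0.3109  0.014 ]
top (292.894775390625, 241.38804626464844) (296.4707946777344, 562.5199584960938) [0.53   0.0759 0.02  ] [0.531  0.0762 0.014 ]
top (303.4493713378906, 327.7369689941406) (21.056644439697266, 198.31243896484375) [0.3875 0.0595 0.02  ] [0.3875 0.0597 0.014 ]
top (156.40383911132812, 266.4085998535156) (57.86458969116211, 67.97628784179688) [0.491  0.3025 0.02  ] [0.4918 0.3044 0.014 ]
top (169.09933471679688, 196.5270233154297) (43.874149322509766, 46.15917205810547) [0.61   0.2856 0.02  ] [0.6116 0.2873 0.014 ]
top (314.16961669921875, 192.09939575195312) (144.5048828125, 161.18898010253906) [0.6143 0.0393 0.02  ] [0.6159 0.0394 0.014 ]
top (221.05262756347656, 185.59121704101562) (23.605093002319336, 366.4492492675781) [0.6279 0.1977 0.02  ] [0.6296 0.1988 0.014
[... 360 characters left out ...]
65 -0.2096  0.02  ] [ 0.3825 -0.2132  0.014 ]
wrist (606.109375, 293.2197265625) (23.876359939575195, 63.677974700927734) [ 0.462  -0.2755  0.02  ] [ 0.4592 -0.2801  0.014 ]
wrist (273.7945556640625, 237.076416015625) (59.841026306152344, 64.14757537841797) [0.5329 0.0753 0.02  ] [0.5312 0.0761 0.014 ]
wrist (388.4480895996094, 216.67665100097656) (66.1917495727539, 70.7091293334961) [ 0.5514 -0.0412  0.02  ] [ 0.55   -0.0422  0.014 ]
wrist (69.04326629638672, 210.5640106201172) (146.94964599609375, 277.2115783691406) [0.5653 0.2783 0.02  ] [0.5641 0.2823 0.014 ]
wrist (52.94332504272461, 165.54336547851562) (73.38441467285156, 87.89484405517578) [0.6099 0.2845 0.02  ] [0.6094 0.2886 0.014 ]
```

Call:
arm_command(plan=[{"tx": 0.5,"ty": 0.14,"tz": -1,"wx": 0,"wy": 0,"wz": 0},{"tx": 0.92,"ty": 0.14,"tz": -2.2,"wx": 0,"wy": 0,"wz": 0},{"tx": 0.92,"ty": 0.14,"tz": -3.4,"wx": 0,"wy": 0,"wz": 0},{"tx": 0.92,"ty": 0.14,"tz": -4.4,"wx": 0,"wy": 0,"wz": 0},{"tx": 0.92,"ty": 0.14,"tz": -5.1,"wx": 0,"wy": 0,"wz": 0},{"tx": 0.92,"ty": 0.14,"tz": -5.5,"wx": 0,"wy": 0,"wz": 0},{"tx": 0.92,"ty": 0.14,"tz": -5.62,"wx": 0,"wy": 0,"wz": 0},{"tx": 0.92,"ty": 0.14,"tz": -5.62,"wx": 0,"wy": 0,"wz": 0},{"tx": 0.92,"ty": 0.14,"tz": -5.62,"wx": 0,"wy": 0,"wz": 0}])

```text
time_s: 17.18
ee_pos: [0.5922, 0.0302, 0.0767]
orientation: [[1.0, -0.022, 0.002], [-0.022, -1.0, -0.0], [0.002, 0.0, -1.0]]
ft_force: [-0.1, 0.6, -0.1]
grip_width: 0.087
grip_force: 0.0
```

Call:
arm_command(plan=[{"tx": 0,"ty": 0,"tz": 0,"wx": 0,"wy": 0,"wz": 0},{"tx": 0,"ty": 0,"tz": 0,"wx": 0,"wy": 0,"wz": 0},{"tx": 0,"ty": 0,"tz": 0,"wx": 0,"wy": 0,"wz": 0},{"tx": 0,"ty": 0,"tz": 0,"wx": 0,"wy": 0,"wz": 0},{"tx": 0,"ty": 0,"tz": 0,"wx": 0,"wy": 0,"wz": 0},{"tx": 0,"ty": 0,"tz": 0,"wx": 0,"wy": 0,"wz": 0},{"tx": 0,"ty": 0,"tz": 0,"wx": 0,"wy": 0,"wz": 0},{"tx": 0,"ty": 0,"tz": 0,"wx": 0,"wy": 0,"wz": 0}], gripper=0)

```text
time_s: 18.18
ee_pos: [0.5913, 0.0303, 0.0755]
orientation: [[1.0, -0.022, -0.0], [-0.022, -1.0, -0.0], [-0.0, 0.0, -1.0]]
ft_force: [0.5, 0.3, 0.4]
grip_width: 0.0471
grip_force: 29.9
```

Call:
arm_command(plan=[{"tx": 0,"ty": 0,"tz": 0.2,"wx": 0,"wy": 0,"wz": 0},{"tx": 0,"ty": 0,"tz": 0.5,"wx": 0,"wy": 0,"wz": 0},{"tx": 0,"ty": 0,"tz": 0.9,"wx": 0,"wy": 0,"wz": 0},{"tx": 0,"ty": 0,"tz": 1.3,"wx": 0,"wy": 0,"wz": 0},{"tx": 0,"ty": 0,"tz": 1.8,"wx": 0,"wy": 0,"wz": 0},{"tx": 0,"ty": 0,"tz": 2.3,"wx": 0,"wy": 0,"wz": 0},{"tx": 0,"ty": 0,"tz": 2.8,"wx": 0,"wy": 0,"wz": 0},{"tx": 0,"ty": 0,"tz": 3.2,"wx": 0,"wy": 0,"wz": 0},{"tx": 0,"ty": 0,"tz": 3.4,"wx": 0,"wy": 0,"wz": 0},{"tx": 0,"ty": 0,"tz": 3.4,"wx": 0,"wy": 0,"wz": 0},{"tx": 0,"ty": 0,"tz": 3.4,"wx": 0,"wy": 0,"wz": 0}])

```text
time_s: 19.55
ee_pos: [0.5909, 0.0303, 0.1768]
orientation: [[1.0, -0.022, -0.001], [-0.022, -1.0, 0.0], [-0.001, -0.0, -1.0]]
ft_force: [-0.8, -0.3, -1.4]
grip_width: 0.0472
grip_force: 30.0
```

```bash
python3 - <<'E'
from h import *
s=r.get_state();print(s["time_s"],s["ee_pos"],s["ft_force"])
i=r.snapshot("side")[:,:,::-1]
w=r.snapshot("wrist")[:,:,::-1]
a=cv2.resize(i[90:310,220:480],(390,330)); b=cv2.resize(w[120:420,120:520],(400,300)); b=cv2.copyMakeBorder(b,0,30,0,0,cv2.BORDER_CONSTANT)
cv2.imwrite("pics/s4.png",np.hstack([a,b]))
E
```

```text
19.55 [0.59089424 0.03033856 0.17681036] [-0.83480292 -0.25297264 -1.39414907]
```

View pics/s4.png

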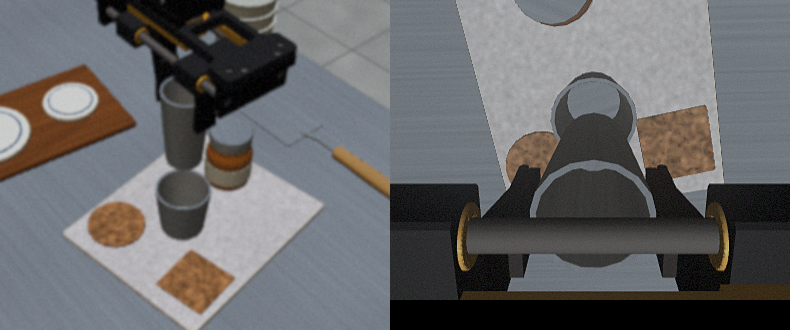

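The cups are apart. The small cup hangs upright in the gripper and the large cup is still standing on the board.

Call:
arm_command(plan=[{"tx": 0,"ty": 0.4,"tz": 0,"wx": 0,"wy": 0,"wz": 0},{"tx": 0.1,"ty": 1.2,"tz": 0,"wx": 0,"wy": 0,"wz": 0},{"tx": 0.2,"ty": 2.4,"tz": 0,"wx": 0,"wy": 0,"wz": 0},{"tx": 0.3,"ty": 3.7,"tz": 0,"wx": 0,"wy": 0,"wz": 0},{"tx": 0.4,"ty": 5.0,"tz": 0,"wx": 0,"wy": 0,"wz": 0},{"tx": 0.5,"ty": 6.3,"tz": 0,"wx": 0,"wy": 0,"wz": 0},{"tx": 0.6,"ty": 7.5,"tz": 0,"wx": 0,"wy": 0,"wz": 0},{"tx": 0.63,"ty": 8.2,"tz": -0.4,"wx": 0,"wy": 0,"wz": 0},{"tx": 0.63,"ty": 8.48,"tz": -0.9,"wx": 0,"wy": 0,"wz": 0},{"tx": 0.63,"ty": 8.48,"tz": -1.6,"wx": 0,"wy": 0,"wz": 0},{"tx": 0.63,"ty": 8.48,"tz": -2.2,"wx": 0,"wy": 0,"wz": 0},{"tx": 0.63,"ty": 8.48,"tz": -2.5,"wx": 0,"wy": 0,"wz": 0}])

```text
time_s: 21.15
ee_pos: [0.6093, 0.2832, 0.1]
orientation: [[1.0, -0.024, -0.003], [-0.024, -1.0, -0.001], [-0.003, 0.001, -1.0]]
ft_force: [-0.5, -0.3, -0.8]
grip_width: 0.0472
grip_force: 30.0
```

Call:
arm_command(plan=[{"tx": 0,"ty": 0,"tz": -0.3,"wx": 0,"wy": 0,"wz": 0},{"tx": 0,"ty": 0,"tz": -0.5,"wx": 0,"wy": 0,"wz": 0},{"tx": 0,"ty": 0,"tz": -0.5,"wx": 0,"wy": 0,"wz": 0}])

```text
time_s: 21.52
ee_pos: [0.6101, 0.2846, 0.0873]
orientation: [[1.0, -0.023, -0.0], [-0.023, -1.0, -0.0], [-0.0, 0.0, -1.0]]
ft_force: [0.0, -0.6, -1.2]
grip_width: 0.0476
grip_force: 30.0
```

```bash
python3 - <<'E'
from h import *
s=r.get_state();print(s["time_s"],s["ee_pos"],s["ft_force"])
w=r.snapshot("wrist")[:,:,::-1]
cv2.imwrite("pics/w5.png",w)
X=np.array(s["ee_pos"])
import json;json.dump({k:np.array(s[k]).tolist() for k in("ee_pos","orientation")},open("w5.json","w"))
i=r.snapshot("side")[:,:,::-1];t=r.snapshot("top")[:,:,::-1]
b=cv2.resize(w[60:420,120:520],(400,360));a=cv2.resize(i[90:270,150:350],(400,360),interpolation=cv2.INTER_CUBIC)
cv2.imwrite("pics/s5.png",np.hstack([a,b]))
E
```

```text
21.525 [0.61014704 0.28456596 0.08732063] [ 0.00702017 -0.58929987 -1.23194851]
```

View pics/s5.png

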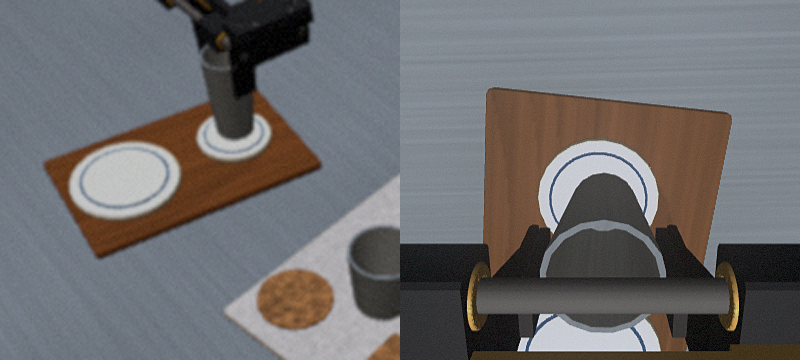

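```bash
python3 - <<'E'
from h import *
import json;s=json.load(open("w5.json"))
print(p2w("wrist",(318.5,201),.02,s)-[.038,0,0], p2w("wrist",(320,232),.0268,s)-[.019,0,0])
i=cv2.imread("pics/w5.png")
print([p2w("wrist",(u,260),.02,s)[1] for u in (259,378)])
E
```

```text
[0.60742591 0.28598338 0.02      ] [0.60933605 0.28548377 0.0268    ]
[np.float64(0.3236102839568202), np.float64(0.2502652286997004)]
```

Call:
arm_command(plan=[{"tx": -0.05,"ty": 0,"tz": -0.1,"wx": 0,"wy": 0,"wz": 0},{"tx": -0.05,"ty": 0,"tz": -0.15,"wx": 0,"wy": 0,"wz": 0},{"tx": -0.05,"ty": 0,"tz": -0.2,"wx": 0,"wy": 0,"wz": 0},{"tx": -0.05,"ty": 0,"tz": -0.22,"wx": 0,"wy": 0,"wz": 0},{"tx": -0.05,"ty": 0,"tz": -0.22,"wx": 0,"wy": 0,"wz": 0},{"tx": -0.05,"ty": 0,"tz": -0.22,"wx": 0,"wy": 0,"wz": 0}])

```text
time_s: 22.42
ee_pos: [0.6088, 0.2847, 0.081]
orientation: [[1.0, -0.022, 0.0], [-0.022, -1.0, 0.0], [0.0, -0.0, -1.0]]
ft_force: [0.1, 0.4, -0.6]
grip_width: 0.0467
grip_force: 30.0
```

Call:
arm_command(plan=[{"tx": 0,"ty": 0,"tz": -0.03,"wx": 0,"wy": 0,"wz": 0},{"tx": 0,"ty": 0,"tz": -0.03,"wx": 0,"wy": 0,"wz": 0},{"tx": 0,"ty": 0,"tz": -0.03,"wx": 0,"wy": 0,"wz": 0}])

```text
time_s: 22.8
ee_pos: [0.609, 0.2847, 0.0805]
orientation: [[1.0, -0.022, 0.001], [-0.022, -1.0, 0.0], [0.001, -0.0, -1.0]]
ft_force: [-0.3, -0.3, 2.8]
grip_width: 0.0469
grip_force: 29.8
```

Call:
arm_command(plan=[{"tx": 0,"ty": 0,"tz": 0,"wx": 0,"wy": 0,"wz": 0},{"tx": 0,"ty": 0,"tz": 0,"wx": 0,"wy": 0,"wz": 0},{"tx": 0,"ty": 0,"tz": 0,"wx": 0,"wy": 0,"wz": 0},{"tx": 0,"ty": 0,"tz": 0,"wx": 0,"wy": 0,"wz": 0},{"tx": 0,"ty": 0,"tz": 0,"wx": 0,"wy": 0,"wz": 0},{"tx": 0,"ty": 0,"tz": 0.5,"wx": 0,"wy": 0,"wz": 0},{"tx": 0,"ty": 0,"tz": 1.5,"wx": 0,"wy": 0,"wz": 0},{"tx": 0,"ty": 0,"tz": 3,"wx": 0,"wy": 0,"wz": 0},{"tx": 0,"ty": 0,"tz": 4,"wx": 0,"wy": 0,"wz": 0},{"tx": 0,"ty": 0,"tz": 4,"wx": 0,"wy": 0,"wz": 0},{"tx": 0,"ty": 0,"tz": 4,"wx": 0,"wy": 0,"wz": 0}], gripper=1)

```text
time_s: 24.18
ee_pos: [0.6083, 0.2846, 0.1997]
orientation: [[1.0, -0.022, -0.001], [-0.022, -1.0, -0.0], [-0.001, 0.0, -1.0]]
ft_force: [-0.1, -0.0, -0.6]
grip_width: 0.0868
grip_force: 0.0
```

```bash
python3 - <<'E'
from h import *
s=r.get_state();print(s["time_s"],s["ee_pos"],s["ft_force"])
w=r.snapshot("wrist")[:,:,::-1]
cv2.imwrite("pics/w6.png",w)
import json;json.dump({k:np.array(s[k]).tolist() for k in("ee_pos","orientation")},open("w6.json","w"))
t=r.snapshot("top")[:,:,::-1]
cv2.imwrite("pics/s6.png",np.hstack([w[100:420,150:500],cv2.resize(t[150:310,105:225],(240,320),interpolation=cv2.INTER_CUBIC)]))
E
```

```text
24.175 [0.60834635 0.28459789 0.19965183] [-0.12288503 -0.04762344 -0.60686315]
```

View pics/s6.png

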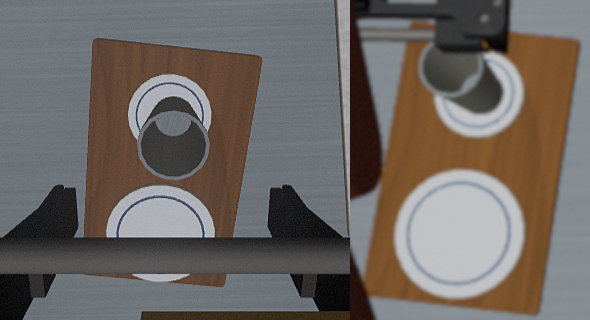

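The small cup is standing on the small saucer. I'll zoom in to check its centring and locate the large saucer.

```bash
python3 - <<'E'
from h import *
import json;s=json.load(open("w6.json"))
i=cv2.imread("pics/w6.png")
cv2.imwrite("pics/c6.png",cv2.resize(i[165:385,245:375],None,fx=2.7,fy=2.7,interpolation=cv2.INTER_CUBIC))
E
```

```text
(no output)
```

View pics/c6.png

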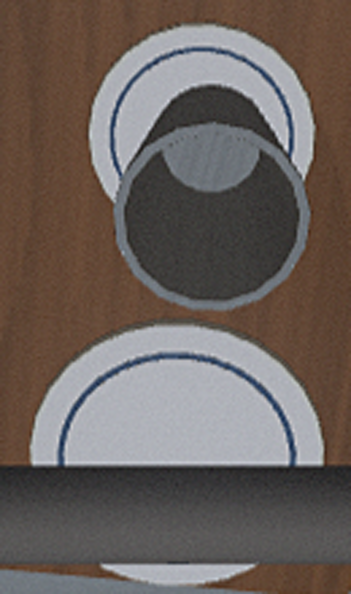

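The small cup sits about 3 mm toward −y of the saucer's middle: rim and floor centre near 212, saucer and ring near 202, in crop pixels. That's easy to correct, so I'll regrasp and shift it.

Call:
arm_command(plan=[{"tx": 0,"ty": 0,"tz": -1,"wx": 0,"wy": 0,"wz": 0},{"tx": 0,"ty": 0,"tz": -2,"wx": 0,"wy": 0,"wz": 0},{"tx": 0,"ty": 0,"tz": -3,"wx": 0,"wy": 0,"wz": 0},{"tx": 0,"ty": 0,"tz": -3.6,"wx": 0,"wy": 0,"wz": 0},{"tx": 0,"ty": 0,"tz": -4,"wx": 0,"wy": 0,"wz": 0},{"tx": 0,"ty": 0,"tz": -4,"wx": 0,"wy": 0,"wz": 0},{"tx": 0,"ty": 0,"tz": -4,"wx": 0,"wy": 0,"wz": 0}])

```text
time_s: 25.15
ee_pos: [0.6096, 0.285, 0.0813]
orientation: [[1.0, -0.022, 0.002], [-0.022, -1.0, 0.001], [0.002, -0.001, -1.0]]
ft_force: [-0.8, -0.3, 0.5]
grip_width: 0.0868
grip_force: 0.0
```

Call:
arm_command(plan=[{"tx": 0,"ty": 0,"tz": 0,"wx": 0,"wy": 0,"wz": 0},{"tx": 0,"ty": 0,"tz": 0,"wx": 0,"wy": 0,"wz": 0},{"tx": 0,"ty": 0,"tz": 0,"wx": 0,"wy": 0,"wz": 0},{"tx": 0,"ty": 0,"tz": 0,"wx": 0,"wy": 0,"wz": 0},{"tx": 0,"ty": 0,"tz": 0,"wx": 0,"wy": 0,"wz": 0},{"tx": 0,"ty": 0,"tz": 0,"wx": 0,"wy": 0,"wz": 0},{"tx": 0,"ty": 0,"tz": 0,"wx": 0,"wy": 0,"wz": 0},{"tx": 0,"ty": 0,"tz": 0.15,"wx": 0,"wy": 0,"wz": 0},{"tx": 0.03,"ty": 0.1,"tz": 0.15,"wx": 0,"wy": 0,"wz": 0},{"tx": 0.03,"ty": 0.1,"tz": 0.1,"wx": 0,"wy": 0,"wz": 0},{"tx": 0.03,"ty": 0.1,"tz": 0.01,"wx": 0,"wy": 0,"wz": 0},{"tx": 0.03,"ty": 0.1,"tz": 0.01,"wx": 0,"wy": 0,"wz": 0}], gripper=0)

```text
time_s: 26.65
ee_pos: [0.6095, 0.2877, 0.0801]
orientation: [[1.0, -0.022, -0.0], [-0.022, -1.0, -0.0], [-0.0, 0.0, -1.0]]
ft_force: [0.0, 0.6, -0.6]
grip_width: 0.0472
grip_force: 30.0
```

Call:
arm_command(plan=[{"tx": 0,"ty": 0,"tz": 0,"wx": 0,"wy": 0,"wz": 0},{"tx": 0,"ty": 0,"tz": 0,"wx": 0,"wy": 0,"wz": 0},{"tx": 0,"ty": 0,"tz": 0,"wx": 0,"wy": 0,"wz": 0},{"tx": 0,"ty": 0,"tz": 0,"wx": 0,"wy": 0,"wz": 0},{"tx": 0,"ty": 0,"tz": 0,"wx": 0,"wy": 0,"wz": 0},{"tx": 0,"ty": 0,"tz": 0.5,"wx": 0,"wy": 0,"wz": 0},{"tx": 0,"ty": 0,"tz": 1.5,"wx": 0,"wy": 0,"wz": 0},{"tx": 0,"ty": 0,"tz": 3,"wx": 0,"wy": 0,"wz": 0},{"tx": 0,"ty": 0,"tz": 4,"wx": 0,"wy": 0,"wz": 0},{"tx": 0,"ty": 0,"tz": 4,"wx": 0,"wy": 0,"wz": 0},{"tx": 0,"ty": 0,"tz": 4,"wx": 0,"wy": 0,"wz": 0}], gripper=1)

```text
time_s: 28.02
ee_pos: [0.6093, 0.2876, 0.2]
orientation: [[1.0, -0.022, -0.001], [-0.022, -1.0, -0.0], [-0.001, 0.0, -1.0]]
ft_force: [0.4, 0.2, -0.7]
grip_width: 0.0871
grip_force: 0.0
```

```bash
python3 - <<'E'
from h import *
import json
s=r.get_state();print(s["time_s"],s["ee_pos"],s["ft_force"])
w=r.snapshot("wrist")[:,:,::-1];cv2.imwrite("pics/w7.png",w)
s0=json.load(open("w6.json"))
f=lambda u,v:(245+(u-.85)/2.7,165+(v-.85)/2.7)
print("LS edges",[p2w("wrist",f(*q),.02,s0).round(4) for q in [(31,452),(323,452),(178,320),(178,585)]])
b=w.astype(int);m=((b[:,:,2]-b[:,:,0])<18).astype(np.uint8);m=m[165:385,245:375]
for row in (185,195,205,210):
    l=w[row,245:375].astype(int);print(row,np.flatnonzero(np.abs(np.diff((l[:,2]-l[:,0])))>12)+245, np.flatnonzero(np.abs(np.diff(l.sum(1)))>120)+245)
E
```

```text
28.025 [0.60926134 0.28756061 0.19995079] [ 0.41534796  0.21223538 -0.67781118]
LS edges [array([0.4944, 0.3517, 0.02  ]), array([0.4919, 0.2464, 0.02  ]), array([0.5445, 0.297 , 0.02  ]), array([0.437 , 0.3004, 0.02  ])]
185 [293 309 311 318 326 329 332 335 351 352] [294 295 309 315 328 335 350]
195 [285 286 295 296 298 346 347 348 349 358 359] [286 295 296 298 299 346 348 349 358]
205 [281 282 290 292 352 353 354 355 362 363] [282 290 292 305 340 352 353 354 362]
210 [280 281 289 290 291 354 355 356 363 364] [281 289 290 291 301 302 343 344 354 355 356 363]
```

The small cup is now centred on the saucer (columns 322.5 and 322). Next is the large cup.

Call:
arm_command(plan=[{"tx": 0,"ty": -1,"tz": 0,"wx": 0,"wy": 0,"wz": 0},{"tx": -0.2,"ty": -2.5,"tz": 0,"wx": 0,"wy": 0,"wz": 0},{"tx": -0.4,"ty": -4.2,"tz": 0,"wx": 0,"wy": 0,"wz": 0},{"tx": -0.58,"ty": -5.9,"tz": 0,"wx": 0,"wy": 0,"wz": 0},{"tx": -0.58,"ty": -7.4,"tz": 0,"wx": 0,"wy": 0,"wz": 0},{"tx": -0.58,"ty": -8.3,"tz": -0.3,"wx": 0,"wy": 0,"wz": 0},{"tx": -0.58,"ty": -8.58,"tz": -1,"wx": 0,"wy": 0,"wz": 0},{"tx": -0.58,"ty": -8.58,"tz": -2,"wx": 0,"wy": 0,"wz": 0},{"tx": -0.58,"ty": -8.58,"tz": -2.6,"wx": 0,"wy": 0,"wz": 0},{"tx": -0.58,"ty": -8.58,"tz": -2.6,"wx": 0,"wy": 0,"wz": 0}])

```text
time_s: 29.32
ee_pos: [0.5903, 0.0306, 0.1196]
orientation: [[1.0, -0.022, -0.005], [-0.022, -1.0, 0.0], [-0.005, -0.0, -1.0]]
ft_force: [0.2, -0.6, -0.3]
grip_width: 0.087
grip_force: 0.0
```

Call:
arm_command(plan=[{"tx": 0,"ty": 0,"tz": -0.6,"wx": 0,"wy": 0,"wz": 0},{"tx": 0,"ty": 0,"tz": -1.3,"wx": 0,"wy": 0,"wz": 0},{"tx": 0,"ty": 0,"tz": -2,"wx": 0,"wy": 0,"wz": 0},{"tx": 0,"ty": 0,"tz": -2.5,"wx": 0,"wy": 0,"wz": 0},{"tx": 0,"ty": 0,"tz": -2.73,"wx": 0,"wy": 0,"wz": 0},{"tx": 0,"ty": 0,"tz": -2.73,"wx": 0,"wy": 0,"wz": 0},{"tx": 0,"ty": 0,"tz": -2.73,"wx": 0,"wy": 0,"wz": 0}])

```text
time_s: 30.2
ee_pos: [0.593, 0.0303, 0.0413]
orientation: [[1.0, -0.022, 0.002], [-0.022, -1.0, -0.0], [0.002, 0.0, -1.0]]
ft_force: [0.4, 0.3, 0.0]
grip_width: 0.0872
grip_force: 0.0
```

Call:
arm_command(plan=[{"tx": 0,"ty": 0,"tz": 0,"wx": 0,"wy": 0,"wz": 0},{"tx": 0,"ty": 0,"tz": 0,"wx": 0,"wy": 0,"wz": 0},{"tx": 0,"ty": 0,"tz": 0,"wx": 0,"wy": 0,"wz": 0},{"tx": 0,"ty": 0,"tz": 0,"wx": 0,"wy": 0,"wz": 0},{"tx": 0,"ty": 0,"tz": 0,"wx": 0,"wy": 0,"wz": 0},{"tx": 0,"ty": 0,"tz": 0,"wx": 0,"wy": 0,"wz": 0},{"tx": 0,"ty": 0,"tz": 0,"wx": 0,"wy": 0,"wz": 0}], gripper=0)

```text
time_s: 31.08
ee_pos: [0.5924, 0.0302, 0.0406]
orientation: [[1.0, -0.022, 0.0], [-0.022, -1.0, -0.0], [0.0, 0.0, -1.0]]
ft_force: [-0.4, -0.7, 2.7]
grip_width: 0.0581
grip_force: 29.7
```

Call:
arm_command(plan=[{"tx": 0,"ty": 0,"tz": 0.2,"wx": 0,"wy": 0,"wz": 0},{"tx": 0,"ty": 0,"tz": 0.8,"wx": 0,"wy": 0,"wz": 0},{"tx": -0.2,"ty": 0.3,"tz": 1.5,"wx": 0,"wy": 0,"wz": 0},{"tx": -0.6,"ty": 1.0,"tz": 2,"wx": 0,"wy": 0,"wz": 0},{"tx": -1.1,"ty": 2.0,"tz": 2,"wx": 0,"wy": 0,"wz": 0},{"tx": -1.6,"ty": 3.1,"tz": 2,"wx": 0,"wy": 0,"wz": 0},{"tx": -2.1,"ty": 4.3,"tz": 2,"wx": 0,"wy": 0,"wz": 0},{"tx": -2.6,"ty": 5.6,"tz": 2,"wx": 0,"wy": 0,"wz": 0},{"tx": -3.1,"ty": 6.9,"tz": 2,"wx": 0,"wy": 0,"wz": 0},{"tx": -3.38,"ty": 8.0,"tz": 2,"wx": 0,"wy": 0,"wz": 0},{"tx": -3.38,"ty": 8.7,"tz": 1.8,"wx": 0,"wy": 0,"wz": 0},{"tx": -3.38,"ty": 8.96,"tz": 1.4,"wx": 0,"wy": 0,"wz": 0}])

```text
time_s: 32.58
ee_pos: [0.4918, 0.3002, 0.083]
orientation: [[1.0, -0.021, 0.002], [-0.021, -1.0, 0.001], [0.002, -0.001, -1.0]]
ft_force: [0.5, 0.1, -1.2]
grip_width: 0.0585
grip_force: 29.9
```

Call:
arm_command(plan=[{"tx": 0,"ty": 0,"tz": -0.3,"wx": 0,"wy": 0,"wz": 0},{"tx": 0,"ty": 0,"tz": -0.6,"wx": 0,"wy": 0,"wz": 0},{"tx": 0,"ty": 0,"tz": -0.8,"wx": 0,"wy": 0,"wz": 0},{"tx": 0,"ty": 0,"tz": -0.8,"wx": 0,"wy": 0,"wz": 0},{"tx": 0,"ty": 0,"tz": -0.8,"wx": 0,"wy": 0,"wz": 0}])

```text
time_s: 33.2
ee_pos: [0.4912, 0.299, 0.0588]
orientation: [[1.0, -0.023, 0.001], [-0.023, -1.0, 0.0], [0.001, -0.0, -1.0]]
ft_force: [0.3, -0.4, -1.2]
grip_width: 0.0585
grip_force: 29.9
```

```bash
python3 - <<'E'
from h import *
s=r.get_state();print(s["time_s"],s["ee_pos"],s["ft_force"])
w=r.snapshot("wrist")[:,:,::-1]
cv2.imwrite("pics/w8.png",w);import json;json.dump({k:np.array(s[k]).tolist() for k in("ee_pos","orientation")},open("w8.json","w"))
cv2.imwrite("pics/c8.png",cv2.resize(w[120:400,180:480],None,fx=2,fy=2,interpolation=cv2.INTER_CUBIC))
E
```

```text
33.2 [0.49121059 0.29896332 0.05876798] [ 0.31843513 -0.36616115 -1.22315315]
```

View pics/c8.png

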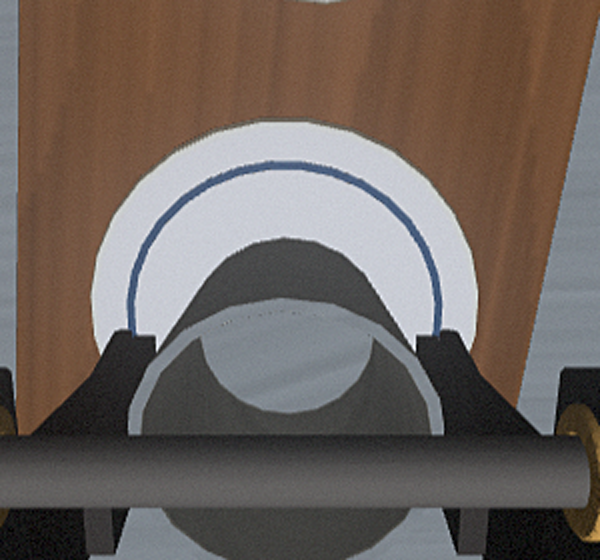

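The large cup is centred left to right (285.5 against saucer 285). I'll check the fore-aft offset.

```bash
python3 - <<'E'
from h import *
import json;s=json.load(open("w8.json"))
print(p2w("wrist",(322,180),.02,s)-[.054,0,0], p2w("wrist",(322.5,239),.0282,s)-[.025,0,0])
E
```

```text
[0.48870316 0.2979093  0.02      ] [0.48888069 0.2983251  0.0282    ]
```

Centred. Lowering 8 mm.

Call:
arm_command(plan=[{"tx": 0,"ty": 0,"tz": -0.1,"wx": 0,"wy": 0,"wz": 0},{"tx": 0,"ty": 0,"tz": -0.18,"wx": 0,"wy": 0,"wz": 0},{"tx": 0,"ty": 0,"tz": -0.24,"wx": 0,"wy": 0,"wz": 0},{"tx": 0,"ty": 0,"tz": -0.27,"wx": 0,"wy": 0,"wz": 0},{"tx": 0,"ty": 0,"tz": -0.27,"wx": 0,"wy": 0,"wz": 0},{"tx": 0,"ty": 0,"tz": -0.27,"wx": 0,"wy": 0,"wz": 0}])

```text
time_s: 34.0
ee_pos: [0.4909, 0.2991, 0.0506]
orientation: [[1.0, -0.022, 0.0], [-0.022, -1.0, -0.0], [0.0, 0.0, -1.0]]
ft_force: [-1.8, -0.5, 1.7]
grip_width: 0.0583
grip_force: 29.7
```

Call:
arm_command(plan=[{"tx": 0,"ty": 0,"tz": 0,"wx": 0,"wy": 0,"wz": 0},{"tx": 0,"ty": 0,"tz": 0,"wx": 0,"wy": 0,"wz": 0},{"tx": 0,"ty": 0,"tz": 0,"wx": 0,"wy": 0,"wz": 0},{"tx": 0,"ty": 0,"tz": 0,"wx": 0,"wy": 0,"wz": 0},{"tx": 0,"ty": 0,"tz": 0,"wx": 0,"wy": 0,"wz": 0},{"tx": 0,"ty": 0,"tz": 0.5,"wx": 0,"wy": 0,"wz": 0},{"tx": 0,"ty": 0,"tz": 1.5,"wx": 0,"wy": 0,"wz": 0},{"tx": 0,"ty": 0,"tz": 3,"wx": 0,"wy": 0,"wz": 0},{"tx": 0,"ty": 0,"tz": 4.5,"wx": 0,"wy": 0,"wz": 0},{"tx": 0,"ty": 0,"tz": 6,"wx": 0,"wy": 0,"wz": 0},{"tx": 0,"ty": -1,"tz": 6.5,"wx": 0,"wy": 0,"wz": 0},{"tx": 0,"ty": -2.5,"tz": 6.5,"wx": 0,"wy": 0,"wz": 0}], gripper=1)

```text
time_s: 35.5
ee_pos: [0.492, 0.2245, 0.2491]
orientation: [[1.0, -0.02, 0.006], [-0.02, -1.0, 0.002], [0.005, -0.002, -1.0]]
ft_force: [0.3, -0.3, -0.7]
grip_width: 0.087
grip_force: 0.0
```

Call:
arm_command(plan=[{"tx": -0.1,"ty": -1.8,"tz": 0,"wx": 0,"wy": 0,"wz": 0},{"tx": -0.3,"ty": -3.6,"tz": 0,"wx": 0,"wy": 0,"wz": 0},{"tx": -0.5,"ty": -5.4,"tz": 0,"wx": 0,"wy": 0,"wz": 0},{"tx": -0.7,"ty": -7.2,"tz": 0,"wx": 0,"wy": 0,"wz": 0},{"tx": -0.9,"ty": -9,"tz": 0,"wx": 0,"wy": 0,"wz": 0},{"tx": -1.1,"ty": -10.8,"tz": 0,"wx": 0,"wy": 0,"wz": 0},{"tx": -1.3,"ty": -12.6,"tz": 0,"wx": 0,"wy": 0,"wz": 0},{"tx": -1.38,"ty": -14.4,"tz": 0,"wx": 0,"wy": 0,"wz": 0},{"tx": -1.38,"ty": -16,"tz": 0,"wx": 0,"wy": 0,"wz": 0},{"tx": -1.38,"ty": -16.9,"tz": 0,"wx": 0,"wy": 0,"wz": 0},{"tx": -1.38,"ty": -16.9,"tz": 0,"wx": 0,"wy": 0,"wz": 0},{"tx": -1.38,"ty": -16.9,"tz": 0,"wx": 0,"wy": 0,"wz": 0}])

```text
time_s: 37.0
ee_pos: [0.4494, -0.2823, 0.2459]
orientation: [[1.0, -0.022, 0.0], [-0.022, -1.0, 0.0], [0.0, -0.0, -1.0]]
ft_force: [0.4, 0.2, -0.3]
grip_width: 0.0872
grip_force: 0.0
```

```bash
python3 - <<'E'
from h import *
s=r.get_state();print(s["time_s"],s["ee_pos"],s["ft_force"])
w=r.snapshot("wrist")[:,:,::-1];t=r.snapshot("top")[:,:,::-1];i=r.snapshot("side")[:,:,::-1]
cv2.imwrite("pics/w9.png",w);cv2.imwrite("pics/t9.png",t)
cv2.imwrite("pics/c9.png",np.hstack([cv2.resize(w,(400,300)),cv2.resize(t[110:335,90:390],(400,300))]))
E
```

```text
37.0 [ 0.44944188 -0.28229345  0.24586728] [ 0.42368765  0.20993507 -0.34112128]
```

View pics/c9.png

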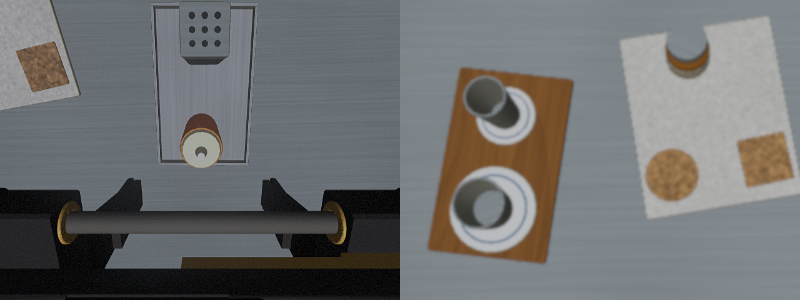

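Both cups stand on their saucers and the bottle and shaker stand in the tray. Now I'll return the bottle.

Call:
arm_command(plan=[{"tx": 0,"ty": 0,"tz": -1,"wx": 0,"wy": 0,"wz": 0},{"tx": 0,"ty": 0,"tz": -2,"wx": 0,"wy": 0,"wz": 0},{"tx": 0,"ty": 0,"tz": -3,"wx": 0,"wy": 0,"wz": 0},{"tx": 0,"ty": 0,"tz": -4,"wx": 0,"wy": 0,"wz": 0},{"tx": 0,"ty": 0,"tz": -4.7,"wx": 0,"wy": 0,"wz": 0},{"tx": 0,"ty": 0,"tz": -5.03,"wx": 0,"wy": 0,"wz": 0},{"tx": 0,"ty": 0,"tz": -5.03,"wx": 0,"wy": 0,"wz": 0},{"tx": 0,"ty": 0,"tz": -5.03,"wx": 0,"wy": 0,"wz": 0}])

```text
time_s: 38.15
ee_pos: [0.4502, -0.2833, 0.0956]
orientation: [[1.0, -0.022, 0.001], [-0.022, -1.0, -0.001], [0.001, 0.001, -1.0]]
ft_force: [0.4, -0.2, -0.1]
grip_width: 0.0871
grip_force: 0.0
```

Call:
arm_command(plan=[{"tx": 0,"ty": 0,"tz": 0,"wx": 0,"wy": 0,"wz": 0},{"tx": 0,"ty": 0,"tz": 0,"wx": 0,"wy": 0,"wz": 0},{"tx": 0,"ty": 0,"tz": 0,"wx": 0,"wy": 0,"wz": 0},{"tx": 0,"ty": 0,"tz": 0,"wx": 0,"wy": 0,"wz": 0},{"tx": 0,"ty": 0,"tz": 0,"wx": 0,"wy": 0,"wz": 0},{"tx": 0,"ty": 0,"tz": 0,"wx": 0,"wy": 0,"wz": 0},{"tx": 0,"ty": 0,"tz": 0,"wx": 0,"wy": 0,"wz": 0},{"tx": 0,"ty": 0,"tz": 0.2,"wx": 0,"wy": 0,"wz": 0},{"tx": 0,"ty": 0,"tz": 0.8,"wx": 0,"wy": 0,"wz": 0},{"tx": 0,"ty": 0,"tz": 1.5,"wx": 0,"wy": 0,"wz": 0},{"tx": 0,"ty": 0,"tz": 2,"wx": 0,"wy": 0,"wz": 0},{"tx": 0,"ty": 0.3,"tz": 2,"wx": 0,"wy": 0,"wz": 0}], gripper=0)

```text
time_s: 39.65
ee_pos: [0.4504, -0.2749, 0.1566]
orientation: [[1.0, -0.023, 0.003], [-0.023, -1.0, -0.003], [0.003, 0.003, -1.0]]
ft_force: [-1.4, 0.3, -3.7]
grip_width: 0.0517
grip_force: 30.0
```

Call:
arm_command(plan=[{"tx": 0.1,"ty": 0.7,"tz": 0,"wx": 0,"wy": 0,"wz": 0},{"tx": 0.3,"ty": 1.8,"tz": 0,"wx": 0,"wy": 0,"wz": 0},{"tx": 0.6,"ty": 3.1,"tz": 0,"wx": 0,"wy": 0,"wz": 0},{"tx": 1.0,"ty": 4.6,"tz": 0,"wx": 0,"wy": 0,"wz": 0},{"tx": 1.4,"ty": 6.1,"tz": 0,"wx": 0,"wy": 0,"wz": 0},{"tx": 1.8,"ty": 7.6,"tz": 0,"wx": 0,"wy": 0,"wz": 0},{"tx": 2.2,"ty": 9.1,"tz": 0,"wx": 0,"wy": 0,"wz": 0},{"tx": 2.5,"ty": 10.3,"tz": 0,"wx": 0,"wy": 0,"wz": 0},{"tx": 2.73,"ty": 11.2,"tz": 0,"wx": 0,"wy": 0,"wz": 0},{"tx": 2.73,"ty": 11.68,"tz": -0.2,"wx": 0,"wy": 0,"wz": 0},{"tx": 2.73,"ty": 11.68,"tz": -0.7,"wx": 0,"wy": 0,"wz": 0},{"tx": 2.73,"ty": 11.68,"tz": -1.0,"wx": 0,"wy": 0,"wz": 0}])

```text
time_s: 41.15
ee_pos: [0.5298, 0.0759, 0.1223]
orientation: [[1.0, -0.023, -0.003], [-0.023, -1.0, -0.0], [-0.003, 0.001, -1.0]]
ft_force: [0.8, 0.3, -3.0]
grip_width: 0.0516
grip_force: 30.0
```

Call:
arm_command(plan=[{"tx": 0,"ty": 0,"tz": -0.2,"wx": 0,"wy": 0,"wz": 0},{"tx": 0,"ty": 0,"tz": -0.3,"wx": 0,"wy": 0,"wz": 0},{"tx": 0,"ty": 0,"tz": -0.3,"wx": 0,"wy": 0,"wz": 0},{"tx": 0,"ty": 0,"tz": -0.3,"wx": 0,"wy": 0,"wz": 0}])

```text
time_s: 41.65
ee_pos: [0.5317, 0.0763, 0.1159]
orientation: [[1.0, -0.023, 0.001], [-0.023, -1.0, -0.0], [0.001, 0.0, -1.0]]
ft_force: [-0.5, 0.1, -2.0]
grip_width: 0.0511
grip_force: 30.0
```

```bash
python3 - <<'E'
from h import *
s=r.get_state();print(s["time_s"],s["ee_pos"],s["ft_force"])
w=r.snapshot("wrist")[:,:,::-1];cv2.imwrite("pics/w10.png",w)
X=np.array(s["ee_pos"])
# predicted mat edge vs measured; vertical scan at cols & horizontals
b=w.astype(int);m=(b[:,:,2]-b[:,:,0])>25
for row in (225,235,245,250,255,260,270): print(row,np.flatnonzero(np.diff(m[row,200:450].astype(int)))+200)
for col in (300,322,345): print(col,np.flatnonzero(np.diff(m[150:300,col].astype(int)))+150)
E
```

```text
41.65 [0.53173831 0.07630085 0.11588468] [-0.47371599  0.14388806 -1.99805732]
225 [278 366]
235 [275 359 360 369]
245 [275 370]
250 [275 369]
255 [277 368]
260 [277 366]
270 [274 368]
300 [200 294]
322 [196 290]
345 [201 294]
```

```bash
python3 - <<'E'
from h import *
s=r.get_state()
print(p2w("wrist",(322,196.5),.014,s)-[.034,0,0])
w=cv2.imread("pics/w10.png")
print([(k,w[k,322,::-1].tolist()) for k in range(194,240,2)])
E
```

```text
[0.52956798 0.07583937 0.014     ]
[(194, [166, 165, 167]), (196, [81, 69, 61]), (198, [113, 93, 74]), (200, [128, 101, 84]), (202, [120, 97, 79]), (204, [118, 96, 76]), (206, [119, 96, 77]), (208, [120, 94, 74]), (210, [115, 92, 72]), (212, [123, 99, 81]), (214, [88, 59, 50]), (216, [82, 54, 42]), (218, [80, 51, 37]), (220, [81, 49, 36]), (222, [77, 48, 33]), (224, [81, 50, 42]), (226, [82, 50, 39]), (228, [77, 51, 35]), (230, [83, 51, 40]), (232, [81, 50, 40]), (234, [72, 43, 27]), (236, [82, 52, 38]), (238, [76, 44, 31])]
```

```bash
python3 - <<'E'
from h import *
s=r.get_state()
print(p2w("wrist",(322,213),.0245,s)-[.026,0,0])
E
```

```text
[0.52849567 0.07604065 0.0245    ]
```

Call:
arm_command(plan=[{"tx": 0.03,"ty": 0,"tz": -0.1,"wx": 0,"wy": 0,"wz": 0},{"tx": 0.03,"ty": 0,"tz": -0.2,"wx": 0,"wy": 0,"wz": 0},{"tx": 0.03,"ty": 0,"tz": -0.28,"wx": 0,"wy": 0,"wz": 0},{"tx": 0.03,"ty": 0,"tz": -0.34,"wx": 0,"wy": 0,"wz": 0},{"tx": 0.03,"ty": 0,"tz": -0.36,"wx": 0,"wy": 0,"wz": 0},{"tx": 0.03,"ty": 0,"tz": -0.36,"wx": 0,"wy": 0,"wz": 0},{"tx": 0.03,"ty": 0,"tz": -0.36,"wx": 0,"wy": 0,"wz": 0}])

```text
time_s: 42.58
ee_pos: [0.5323, 0.0765, 0.1047]
orientation: [[1.0, -0.023, 0.0], [-0.023, -1.0, 0.0], [0.0, -0.0, -1.0]]
ft_force: [-0.4, -0.2, -2.5]
grip_width: 0.0513
grip_force: 30.0
```

Call:
arm_command(plan=[{"tx": 0,"ty": 0,"tz": -0.03,"wx": 0,"wy": 0,"wz": 0},{"tx": 0,"ty": 0,"tz": -0.03,"wx": 0,"wy": 0,"wz": 0},{"tx": 0,"ty": 0,"tz": -0.03,"wx": 0,"wy": 0,"wz": 0}])

```text
time_s: 42.95
ee_pos: [0.5328, 0.0765, 0.1044]
orientation: [[1.0, -0.022, 0.001], [-0.022, -1.0, 0.0], [0.001, -0.0, -1.0]]
ft_force: [-0.9, -0.6, 3.4]
grip_width: 0.0516
grip_force: 30.0
```

Call:
arm_command(plan=[{"tx": 0,"ty": 0,"tz": 0,"wx": 0,"wy": 0,"wz": 0},{"tx": 0,"ty": 0,"tz": 0,"wx": 0,"wy": 0,"wz": 0},{"tx": 0,"ty": 0,"tz": 0,"wx": 0,"wy": 0,"wz": 0},{"tx": 0,"ty": 0,"tz": 0,"wx": 0,"wy": 0,"wz": 0},{"tx": 0,"ty": 0,"tz": 0,"wx": 0,"wy": 0,"wz": 0},{"tx": 0,"ty": 0,"tz": 0.5,"wx": 0,"wy": 0,"wz": 0},{"tx": 0,"ty": 0,"tz": 1.5,"wx": 0,"wy": 0,"wz": 0},{"tx": 0,"ty": 0,"tz": 3,"wx": 0,"wy": 0,"wz": 0},{"tx": 0,"ty": 0,"tz": 4.5,"wx": 0,"wy": 0,"wz": 0},{"tx": 0,"ty": -0.5,"tz": 5,"wx": 0,"wy": 0,"wz": 0},{"tx": 0.2,"ty": -2,"tz": 5,"wx": 0,"wy": 0,"wz": 0},{"tx": 0.4,"ty": -3.8,"tz": 5,"wx": 0,"wy": 0,"wz": 0}], gripper=1)

```text
time_s: 44.45
ee_pos: [0.544, -0.0386, 0.2538]
orientation: [[1.0, -0.021, 0.0], [-0.021, -1.0, -0.0], [0.0, 0.0, -1.0]]
ft_force: [0.4, -0.4, 0.0]
grip_width: 0.0876
grip_force: 0.0
```

Call:
arm_command(plan=[{"tx": 0.2,"ty": -1.8,"tz": 0,"wx": 0,"wy": 0,"wz": 0},{"tx": 0.5,"ty": -3.6,"tz": 0,"wx": 0,"wy": 0,"wz": 0},{"tx": 0.7,"ty": -5.4,"tz": 0,"wx": 0,"wy": 0,"wz": 0},{"tx": 0.86,"ty": -7,"tz": 0,"wx": 0,"wy": 0,"wz": 0},{"tx": 0.86,"ty": -8,"tz": 0,"wx": 0,"wy": 0,"wz": 0},{"tx": 0.86,"ty": -8.35,"tz": 0,"wx": 0,"wy": 0,"wz": 0},{"tx": 0.86,"ty": -8.35,"tz": -0.3,"wx": 0,"wy": 0,"wz": 0},{"tx": 0.86,"ty": -8.35,"tz": -1,"wx": 0,"wy": 0,"wz": 0},{"tx": 0.86,"ty": -8.35,"tz": -1.5,"wx": 0,"wy": 0,"wz": 0},{"tx": 0.86,"ty": -8.35,"tz": -1.5,"wx": 0,"wy": 0,"wz": 0}])

```text
time_s: 45.7
ee_pos: [0.5689, -0.2863, 0.2059]
orientation: [[1.0, -0.021, -0.004], [-0.021, -1.0, 0.003], [-0.004, -0.003, -1.0]]
ft_force: [-0.3, 0.1, 0.2]
grip_width: 0.0875
grip_force: 0.0
```

Call:
arm_command(plan=[{"tx": 0,"ty": -0.03,"tz": -0.8,"wx": 0,"wy": 0,"wz": 0},{"tx": 0,"ty": -0.03,"tz": -1.7,"wx": 0,"wy": 0,"wz": 0},{"tx": 0,"ty": -0.03,"tz": -2.7,"wx": 0,"wy": 0,"wz": 0},{"tx": 0,"ty": -0.03,"tz": -3.4,"wx": 0,"wy": 0,"wz": 0},{"tx": 0,"ty": -0.03,"tz": -3.63,"wx": 0,"wy": 0,"wz": 0},{"tx": 0,"ty": -0.03,"tz": -3.63,"wx": 0,"wy": 0,"wz": 0},{"tx": 0,"ty": -0.03,"tz": -3.63,"wx": 0,"wy": 0,"wz": 0}])

```text
time_s: 46.58
ee_pos: [0.5709, -0.2894, 0.1014]
orientation: [[1.0, -0.022, 0.002], [-0.022, -1.0, -0.001], [0.002, 0.001, -1.0]]
ft_force: [0.3, -0.3, 0.1]
grip_width: 0.087
grip_force: 0.0
```

Call:
arm_command(plan=[{"tx": 0,"ty": 0,"tz": 0,"wx": 0,"wy": 0,"wz": 0},{"tx": 0,"ty": 0,"tz": 0,"wx": 0,"wy": 0,"wz": 0},{"tx": 0,"ty": 0,"tz": 0,"wx": 0,"wy": 0,"wz": 0},{"tx": 0,"ty": 0,"tz": 0,"wx": 0,"wy": 0,"wz": 0},{"tx": 0,"ty": 0,"tz": 0,"wx": 0,"wy": 0,"wz": 0},{"tx": 0,"ty": 0,"tz": 0,"wx": 0,"wy": 0,"wz": 0},{"tx": 0,"ty": 0,"tz": 0,"wx": 0,"wy": 0,"wz": 0},{"tx": 0,"ty": 0,"tz": 0,"wx": 0,"wy": 0,"wz": 0}], gripper=0)

```text
time_s: 47.58
ee_pos: [0.57, -0.2888, 0.0998]
orientation: [[1.0, -0.022, -0.0], [-0.022, -1.0, 0.0], [-0.0, -0.0, -1.0]]
ft_force: [-1.1, 1.4, 1.5]
grip_width: 0.0478
grip_force: 30.0
```

Call:
arm_command(plan=[{"tx": 0,"ty": 0,"tz": 0.2,"wx": 0,"wy": 0,"wz": 0},{"tx": 0,"ty": 0,"tz": 0.9,"wx": 0,"wy": 0,"wz": 0},{"tx": 0,"ty": 0.3,"tz": 1.6,"wx": 0,"wy": 0,"wz": 0.1},{"tx": -0.1,"ty": 1.1,"tz": 1.9,"wx": 0,"wy": 0,"wz": 0.3},{"tx": -0.2,"ty": 2.2,"tz": 1.9,"wx": 0,"wy": 0,"wz": 0.5},{"tx": -0.3,"ty": 3.4,"tz": 1.9,"wx": 0,"wy": 0,"wz": 0.8},{"tx": -0.4,"ty": 4.7,"tz": 1.9,"wx": 0,"wy": 0,"wz": 1.1},{"tx": -0.5,"ty": 6.0,"tz": 1.9,"wx": 0,"wy": 0,"wz": 1.3},{"tx": -0.6,"ty": 7.1,"tz": 1.9,"wx": 0,"wy": 0,"wz": 1.52},{"tx": -0.7,"ty": 7.9,"tz": 1.7,"wx": 0,"wy": 0,"wz": 1.52},{"tx": -0.7,"ty": 8.2,"tz": 1.3,"wx": 0,"wy": 0,"wz": 1.52},{"tx": -0.7,"ty": 8.2,"tz": 1.0,"wx": 0,"wy": 0,"wz": 1.52}])

```text
time_s: 49.08
ee_pos: [0.5492, -0.0426, 0.1298]
orientation: [[0.982, 0.19, 0.001], [0.19, -0.982, -0.0], [0.001, 0.0, -1.0]]
ft_force: [0.4, -0.8, -2.7]
grip_width: 0.048
grip_force: 30.0
```

Call:
arm_command(plan=[{"tx": 0,"ty": 0,"tz": -0.2,"wx": 0,"wy": 0,"wz": 0},{"tx": 0,"ty": 0,"tz": -0.3,"wx": 0,"wy": 0,"wz": 0},{"tx": 0,"ty": 0,"tz": -0.3,"wx": 0,"wy": 0,"wz": 0},{"tx": 0,"ty": 0,"tz": -0.3,"wx": 0,"wy": 0,"wz": 0}])

```text
time_s: 49.58
ee_pos: [0.5493, -0.0433, 0.1211]
orientation: [[0.982, 0.188, 0.0], [0.188, -0.982, -0.0], [0.0, 0.0, -1.0]]
ft_force: [-0.5, 0.0, -1.7]
grip_width: 0.0479
grip_force: 30.0
```

```bash
python3 - <<'E'
from h import *
s=r.get_state();print(s["time_s"],s["ee_pos"],s["orientation"],s["ft_force"])
w=r.snapshot("wrist")[:,:,::-1];cv2.imwrite("pics/w11.png",w)
b=w.astype(int);m=(b[:,:,2]-b[:,:,0])>20
for row in (206,212,225,240,250,260,270): print(row,np.flatnonzero(np.diff(m[row,240:420].astype(int)))+240)
for col in (285,300,322,345,360): print(col,np.flatnonzero(np.diff(m[150:300,col].astype(int)))+150)
base=s["ee_pos"][2]-.0958;print("base z",base)
for n,col in(("L",300),("M",322),("R",345)):
    e=np.flatnonzero(np.diff(m[150:300,col].astype(int)))+150.5
    if len(e)>1: print(n,p2w("wrist",(col,e[0]),.014,s).round(4),p2w("wrist",(col,e[1]),base,s).round(4))
E
```

```text
49.575 [ 0.54929338 -0.04329391  0.12109424] [[ 9.82133048e-01  1.88187333e-01  4.50635563e-04]
 [ 1.88187411e-01 -9.82133127e-01 -1.37199642e-04]
 [ 4.16764880e-04  2.19552242e-04 -9.99999889e-01]] [-0.47958131  0.02018343 -1.71735897]
206 [277 364]
212 [277 286 357 364]
225 [277 281 362 364]
240 []
250 []
260 []
270 []
285 [196 216]
300 [197 209]
322 [196 208]
345 [196 208]
360 [196 219]
base z 0.02529423953230646
L [ 0.576  -0.0223  0.014 ] [ 0.5702 -0.024   0.0253]
M [ 0.5795 -0.0371  0.014 ] [ 0.5736 -0.0383  0.0253]
R [ 0.5825 -0.0527  0.014 ] [ 0.5765 -0.0533  0.0253]
```

The shaker is aligned with the mat to about 1 mm. I'll nudge it and lower.

Call:
arm_command(plan=[{"tx": -0.04,"ty": 0.03,"tz": -0.1,"wx": 0,"wy": 0,"wz": 0},{"tx": -0.04,"ty": 0.03,"tz": -0.2,"wx": 0,"wy": 0,"wz": 0},{"tx": -0.04,"ty": 0.03,"tz": -0.28,"wx": 0,"wy": 0,"wz": 0},{"tx": -0.04,"ty": 0.03,"tz": -0.34,"wx": 0,"wy": 0,"wz": 0},{"tx": -0.04,"ty": 0.03,"tz": -0.38,"wx": 0,"wy": 0,"wz": 0},{"tx": -0.04,"ty": 0.03,"tz": -0.38,"wx": 0,"wy": 0,"wz": 0},{"tx": -0.04,"ty": 0.03,"tz": -0.38,"wx": 0,"wy": 0,"wz": 0}])

```text
time_s: 50.5
ee_pos: [0.5479, -0.0419, 0.1098]
orientation: [[0.982, 0.189, 0.0], [0.189, -0.982, 0.0], [0.0, -0.0, -1.0]]
ft_force: [-2.3, 1.1, 0.9]
grip_width: 0.0482
grip_force: 30.0
```

Contact made. Now release, rise straight up, back away and take a final look.

Call:
arm_command(plan=[{"tx": 0,"ty": 0,"tz": 0,"wx": 0,"wy": 0,"wz": 0},{"tx": 0,"ty": 0,"tz": 0,"wx": 0,"wy": 0,"wz": 0},{"tx": 0,"ty": 0,"tz": 0,"wx": 0,"wy": 0,"wz": 0},{"tx": 0,"ty": 0,"tz": 0,"wx": 0,"wy": 0,"wz": 0},{"tx": 0,"ty": 0,"tz": 0,"wx": 0,"wy": 0,"wz": 0},{"tx": 0,"ty": 0,"tz": 0.5,"wx": 0,"wy": 0,"wz": 0},{"tx": 0,"ty": 0,"tz": 1.5,"wx": 0,"wy": 0,"wz": 0},{"tx": 0,"ty": 0,"tz": 3,"wx": 0,"wy": 0,"wz": 0},{"tx": 0,"ty": 0,"tz": 4.5,"wx": 0,"wy": 0,"wz": 0},{"tx": -0.5,"ty": 0,"tz": 5,"wx": 0,"wy": 0,"wz": 0},{"tx": -2,"ty": 0,"tz": 5,"wx": 0,"wy": 0,"wz": 0},{"tx": -3,"ty": 0,"tz": 5,"wx": 0,"wy": 0,"wz": 0}], gripper=1)

```text
time_s: 52.0
ee_pos: [0.4568, -0.042, 0.2609]
orientation: [[0.982, 0.189, 0.002], [0.189, -0.982, -0.001], [0.001, 0.001, -1.0]]
ft_force: [-0.1, -0.2, 0.2]
grip_width: 0.0871
grip_force: 0.0
```

Call:
arm_command(plan=[{"tx": 0,"ty": 0,"tz": 0,"wx": 0,"wy": 0,"wz": 0},{"tx": 0,"ty": 0,"tz": 0,"wx": 0,"wy": 0,"wz": 0},{"tx": 0,"ty": 0,"tz": 0,"wx": 0,"wy": 0,"wz": 0}])

```text
time_s: 52.38
ee_pos: [0.4586, -0.0421, 0.2598]
orientation: [[0.982, 0.189, 0.0], [0.189, -0.982, -0.0], [0.0, 0.0, -1.0]]
ft_force: [0.4, 0.0, -0.2]
grip_width: 0.0869
grip_force: 0.0
```

```bash
python3 - <<'E'
from h import *
s=r.get_state();print(s["time_s"],s["ee_pos"],s["ft_force"])
w=r.snapshot("wrist")[:,:,::-1];t=r.snapshot("top")[:,:,::-1]
cv2.imwrite("pics/fin.png",np.hstack([cv2.resize(w[0:300,60:460],(400,300)),cv2.resize(t[110:335,105:405],(400,300))]))
E
```

```text
52.375 [ 0.45855774 -0.04206731  0.25975106] [ 0.41688083  0.01991421 -0.23675964]
```

View pics/fin.png

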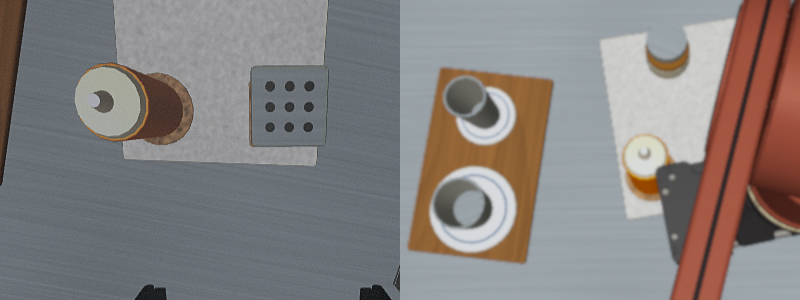

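The final view shows the bottle on the round mat at about (150,105) and the shaker on the square mat at (290,106), both upright. The cups stand on their saucers, the jar has not moved and the gripper is clear.

```bash
python3 -c "
from station import r
print(r.close_job())"
```

```text
the job is handed in; nothing more can be done
None
```

The job is handed in at about 52 s: both cups are on their saucers, the bottle and shaker are back upright on their mats, and the jar was not touched.

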